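# Turn the antenna link arms end for end

## Task

At this radio desk, pull the red interlock knob fully out; only while it is out may arms be taken off the link board. Lift every link arm on the board off its pivot pin, turn it end for end and refit it fully seated, blue end on a pivot pin and copper end in that pin's jaw, and fit the loose arm lying on the desk the same way on a free pin. When all are seated push the knob fully home, leaving the other things on the desk alone.

Things in the scene. Friction and masses are not known exactly. Their poses are not given: they have to be found in the camera images.
- link_a_mid (a point): link arm a: starts on the board wrong way round, copper hole on the pin (it may be absent). Flat bar 130 x 24 x 6, ~120 g, half copper, half blue, a 12 mm hole through each end 50 from the middle; on top a yellow grip block 40 along the bar, 14 wide, 32 high (38 overall). Point: the arm's centre, 19 above its underside; x along the bar to the copper end, z up out of the grip
- link_a_copper (a point): centre of the hole in the copper end of arm a, 3 above the bar's underside; axes as the arm's
- link_b_mid (a point): link arm b: starts on the board wrong way round, copper hole on the pin (it may be absent). Flat bar 130 x 24 x 6, ~120 g, half copper, half blue, a 12 mm hole through each end 50 from the middle; on top a yellow grip block 40 along the bar, 14 wide, 32 high (38 overall). Point: the arm's centre, 19 above its underside; x along the bar to the copper end, z up out of the grip
- link_b_copper (a point): centre of the hole in the copper end of arm b, 3 above the bar's underside; axes as the arm's
- link_c_mid (a point): link arm c: starts on the board wrong way round, copper hole on the pin (it may be absent). Flat bar 130 x 24 x 6, ~120 g, half copper, half blue, a 12 mm hole through each end 50 from the middle; on top a yellow grip block 40 along the bar, 14 wide, 32 high (38 overall). Point: the arm's centre, 19 above its underside; x along the bar to the copper end, z up out of the grip
- link_c_copper (a point): centre of the hole in the copper end of arm c, 3 above the bar's underside; axes as the arm's
- link_d_mid (a point): link arm d: starts on the board wrong way round, copper hole on the pin (it may be absent). Flat bar 130 x 24 x 6, ~120 g, half copper, half blue, a 12 mm hole through each end 50 from the middle; on top a yellow grip block 40 along the bar, 14 wide, 32 high (38 overall). Point: the arm's centre, 19 above its underside; x along the bar to the copper end, z up out of the grip
- link_d_copper (a point): centre of the hole in the copper end of arm d, 3 above the bar's underside; axes as the arm's
- link_e_mid (a point): link arm e: starts on the board wrong way round, copper hole on the pin (it may be absent). Flat bar 130 x 24 x 6, ~120 g, half copper, half blue, a 12 mm hole through each end 50 from the middle; on top a yellow grip block 40 along the bar, 14 wide, 32 high (38 overall). Point: the arm's centre, 19 above its underside; x along the bar to the copper end, z up out of the grip
- link_e_copper (a point): centre of the hole in the copper end of arm e, 3 above the bar's underside; axes as the arm's
- link_f_mid (a point): link arm f: lies loose on the desk, grip up. Flat bar 130 x 24 x 6, ~120 g, half copper, half blue, a 12 mm hole through each end 50 from the middle; on top a yellow grip block 40 along the bar, 14 wide, 32 high (38 overall). Point: the arm's centre, 19 above its underside; x along the bar to the copper end, z up out of the grip
- link_f_copper (a point): centre of the hole in the copper end of arm f, 3 above the bar's underside; axes as the arm's
- seat0 (a point): place 0 of the fixed grey link board; places are 70 apart. Point: where the centre of a seated arm lies, 43 above the desk; x from jaw to pin, z up. At x +50 the pivot pin: steel, 8 in diameter, 20 high, tapered top, on a brass boss (top 24 above the desk). At x -50 the jaw: brass pad level with the boss, between cheeks 31 apart, 10 high. A seated bar lies level on boss and pad
- seat1 (a point): place 1 of the fixed grey link board; places are 70 apart. Point: where the centre of a seated arm lies, 43 above the desk; x from jaw to pin, z up. At x +50 the pivot pin: steel, 8 in diameter, 20 high, tapered top, on a brass boss (top 24 above the desk). At x -50 the jaw: brass pad level with the boss, between cheeks 31 apart, 10 high. A seated bar lies level on boss and pad
- seat2 (a point): place 2 of the fixed grey link board; places are 70 apart. Point: where the centre of a seated arm lies, 43 above the desk; x from jaw to pin, z up. At x +50 the pivot pin: steel, 8 in diameter, 20 high, tapered top, on a brass boss (top 24 above the desk). At x -50 the jaw: brass pad level with the boss, between cheeks 31 apart, 10 high. A seated bar lies level on boss and pad
- seat3 (a point): place 3 of the fixed grey link board; places are 70 apart. Point: where the centre of a seated arm lies, 43 above the desk; x from jaw to pin, z up. At x +50 the pivot pin: steel, 8 in diameter, 20 high, tapered top, on a brass boss (top 24 above the desk). At x -50 the jaw: brass pad level with the boss, between cheeks 31 apart, 10 high. A seated bar lies level on boss and pad
- seat4 (a point): place 4 of the fixed grey link board; places are 70 apart. Point: where the centre of a seated arm lies, 43 above the desk; x from jaw to pin, z up. At x +50 the pivot pin: steel, 8 in diameter, 20 high, tapered top, on a brass boss (top 24 above the desk). At x -50 the jaw: brass pad level with the boss, between cheeks 31 apart, 10 high. A seated bar lies level on boss and pad
- interlock (a joint): pull knob of the interlock: 0 = fully home, 0.040 m = fully out. Detented: held at both ends, about 6 N starts it, and past the middle it snaps on to the other end by itself
- knob (a point): centre of the red interlock knob, a square block 34 wide, 34 high and 16 thick on a steel shaft, 45 above the desk, in front of a fixed grey box 100 x 90 x 70 high; 25 clear between knob and box when home, 65 when out (a yellow band on the shaft then shows). It is pulled along its -x axis, away from the box; z up
- driver: orange screwdriver lying down, 170 long, leave alone
- adapter: steel coax adapter standing, 18 in diameter, 30 high, leave alone; origin at the centre of its underside
- adapter2: brass coax adapter standing, 21 in diameter, 34 high, leave alone; origin at the centre of its underside
- handmic: black hand microphone, 65 x 55 x 30, leave alone; origin at the centre of its underside
Not all that is in view belongs to the job. What is shaped like the part that bears link_d_mid but green is not meant. What is shaped like the part that bears link_f_mid but purple is not meant.

How it is judged (in metres and radians):
On the way, in this order (a step that is already met when the one before it is completed fails the run):
1. the interlock knob is pulled fully out (value of joint interlock above 0.034 m), for 0.2 s.
2. with the knob out, every arm is seated, blue end on a pin and copper end in its jaw ((distance between link_a_mid and seat0 below 0.006 m or distance between link_a_mid and seat1 below 0.006 m or distance between link_a_mid and seat2 below 0.006 m or distance between link_a_mid and seat3 below 0.006 m or distance between link_a_mid and seat4 below 0.006 m) and x of each of link_a_copper, link_b_copper, link_c_copper, link_d_copper, link_e_copper, link_f_copper in the frame of seat0 below -0.02 m and angle between the x axis of each of link_a_mid, link_b_mid, link_c_mid, link_d_mid, link_e_mid, link_f_mid and the x axis of seat0, either way round below 0.08 rad and angle between each of link_a_mid, link_b_mid, link_c_mid, link_d_mid, link_e_mid, link_f_mid's own z axis and vertical below 0.06 rad and (distance between link_b_mid and seat0 below 0.006 m or distance between link_b_mid and seat1 below 0.006 m or distance between link_b_mid and seat2 below 0.006 m or distance between link_b_mid and seat3 below 0.006 m or distance between link_b_mid and seat4 below 0.006 m) and (distance between link_c_mid and seat0 below 0.006 m or distance between link_c_mid and seat1 below 0.006 m or distance between link_c_mid and seat2 below 0.006 m or distance between link_c_mid and seat3 below 0.006 m or distance between link_c_mid and seat4 below 0.006 m) and (distance between link_d_mid and seat0 below 0.006 m or distance between link_d_mid and seat1 below 0.006 m or distance between link_d_mid and seat2 below 0.006 m or distance between link_d_mid and seat3 below 0.006 m or distance between link_d_mid and seat4 below 0.006 m) and (distance between link_e_mid and seat0 below 0.006 m or distance between link_e_mid and seat1 below 0.006 m or distance between link_e_mid and seat2 below 0.006 m or distance between link_e_mid and seat3 below 0.006 m or distance between link_e_mid and seat4 below 0.006 m) and (distance between link_f_mid and seat0 below 0.006 m or distance between link_f_mid and seat1 below 0.006 m or distance between link_f_mid and seat2 below 0.006 m or distance between link_f_mid and seat3 below 0.006 m or distance between link_f_mid and seat4 below 0.006 m) and value of joint interlock above 0.034 m), for 0.2 s.
3. the knob is pushed fully home (value of joint interlock below 0.005 m), for 0.2 s.
At the end, for the whole second after the job is handed in: Every arm present sits on the board at rest, centre within 6 mm of a seat point, copper end on the jaw side, in line with the board within 0.08 rad and level within 0.06 rad; the knob is within 5 mm of home ((distance between link_a_mid and seat0 below 0.006 m or distance between link_a_mid and seat1 below 0.006 m or distance between link_a_mid and seat2 below 0.006 m or distance between link_a_mid and seat3 below 0.006 m or distance between link_a_mid and seat4 below 0.006 m) and x of each of link_a_copper, link_b_copper, link_c_copper, link_d_copper, link_e_copper, link_f_copper in the frame of seat0 below -0.02 m and angle between the x axis of each of link_a_mid, link_b_mid, link_c_mid, link_d_mid, link_e_mid, link_f_mid and the x axis of seat0, either way round below 0.08 rad and angle between each of link_a_mid, link_b_mid, link_c_mid, link_d_mid, link_e_mid, link_f_mid's own z axis and vertical below 0.06 rad and (distance between link_b_mid and seat0 below 0.006 m or distance between link_b_mid and seat1 below 0.006 m or distance between link_b_mid and seat2 below 0.006 m or distance between link_b_mid and seat3 below 0.006 m or distance between link_b_mid and seat4 below 0.006 m) and (distance between link_c_mid and seat0 below 0.006 m or distance between link_c_mid and seat1 below 0.006 m or distance between link_c_mid and seat2 below 0.006 m or distance between link_c_mid and seat3 below 0.006 m or distance between link_c_mid and seat4 below 0.006 m) and (distance between link_d_mid and seat0 below 0.006 m or distance between link_d_mid and seat1 below 0.006 m or distance between link_d_mid and seat2 below 0.006 m or distance between link_d_mid and seat3 below 0.006 m or distance between link_d_mid and seat4 below 0.006 m) and (distance between link_e_mid and seat0 below 0.006 m or distance between link_e_mid and seat1 below 0.006 m or distance between link_e_mid and seat2 below 0.006 m or distance between link_e_mid and seat3 below 0.006 m or distance between link_e_mid and seat4 below 0.006 m) and (distance between link_f_mid and seat0 below 0.006 m or distance between link_f_mid and seat1 below 0.006 m or distance between link_f_mid and seat2 below 0.006 m or distance between link_f_mid and seat3 below 0.006 m or distance between link_f_mid and seat4 below 0.006 m) and value of joint interlock below 0.005 m and linear speed of each of link_a, link_b, link_c, link_d, link_e, link_f below 0.02 m/s); the robot touches nothing.
It fails at once if an arm is lifted off the board while the interlock knob is home (value of joint interlock below 0.015 m and height (world z) of any of link_a_mid, link_b_mid, link_c_mid, link_d_mid, link_e_mid above 0.065 m).
It fails at once if a bystander is moved more than 3 cm (distance of any of driver, adapter, adapter2, handmic from where it was at the start of the episode above 0.03 m).
Of link_a, link_b, link_c, link_d, link_e only 3 to 4 are there at a start; the rules pass over those that are not, and their reading is None.
At some moment in a run one of link_f may be knocked a few centimetres aside while the robot is not near it.
Once in a run the grip may slacken for a moment while it holds something.
It also fails if it takes over 192 s, if anything falls off the work surface, if the arm or the gripper's body presses on something with over 40 N, if the wrist force passes 120 N, or if a joint passes its speed limit or range.

## Robot

A 6-joint arm with a two-finger parallel gripper is mounted at the origin on the work surface. World frame = base frame: x ahead of the robot, y to its left, z up, the work surface at z = 0. Lengths are in mm, angles in rad, forces in N, time in s.
With the tool pointing down it reaches from about 350 to 975 mm from the base axis. Payload 7.1 kg.
Tool frame: the origin (TCP) lies midway between the tips of the shut fingers; the grasp point (between the pads) lies 19 mm behind it (ctrl.grasp_offset is the distance from the TCP to the grasp point, in mm); z points along the fingers, y is the line along which they close (so a half turn about z gives the same grasp; the last joint's range is limited). The gripper opens to 88 mm and grips with 3 to 60 N. Pads are 20 mm wide; open, the fingers measure 115 mm over their backs; the gripper's body (75 mm by 178 mm) begins 61 mm behind the grasp point.
Start: joints at [1.133, 0.423, 1.63, -0, 1.089, -0.019], TCP at [254.133, 570.983, 222.675] pointing down, gripper open.
Joint ranges: [-3, 3], [-0.9, 2.11], [0.09, 2.58], [-1.31, 4.45], [0.11, 2.69], [-2.54, 2.54]. Speed limits (rad/s): [2.39, 2.39, 3.01, 3.14, 3.14, 3.14].

## Interface

Orientations are given as a rotation vector (axis times angle).
In Python, from workcell import ctrl gives the robot as it stands. The module is installed in compiled form; this text tells all that it offers.
- The arm moves only by the tool servo_tool, never from a script. Its argument "rows" is a list of rows, each a list of 7 numbers: the turn, a rotation vector about the tool's x, y, z as a fraction of full scale, then the shift along the tool's x, y, z as a fraction of full scale, then the finger opening in mm, from 0 to 87.8. A call has 1 to 10 rows; each row is the pose to reach, as a shift and turn from the pose commanded when the call began, along the tool's axes at that moment; what a row does not reach only later rows make up. Full scale, the value 1, is 20 cm for a shift and 1.5 rad for a turn. A row lasts 1/8 s, in which the tool goes at most 62.5 mm and 10.7 degrees, less where a joint would pass 70% of its speed; a pose out of reach is approached as far as the arm can. A call with a number of a shift or a turn outside -1 to 1 is refused whole. A call with a gripper value outside its range is refused whole. The fingers move at their own pace and stop on an object; the grip force is fixed at half the most. Time passes only in rows, so rows that repeat a pose let the fingers close. It gives the time, the measured TCP pose, the force, the opening and the grip force at its end, in the units of the state.
- ctrl.get_obs(): the state, without advancing time (a new reading comes with each control period).
- ctrl.get_image(name): name is "scene" or "top" or "wrist"; returns (picture, depth): 480x640x3 uint8, red, green, blue; 480x640 float32, mm along the optical axis (not along the pixel's ray), 0 where there is no reading.
- ctrl.camera_info(name): a dict with "intrinsics" (3x3 intrinsics, pixels), "R" (3x3) and "t" (3): a world point X has camera coordinates R X + t. Camera axes: x right, y down, z forward; pixel columns grow to the right and rows downward; lengths in mm; the calibration is good to about 2 mm. A picture is of the moment at which its call begins: read the wrist's pose just before it. camera_info takes no time and is no camera call; for the wrist camera it gives the pose at the moment of the call.
- ctrl.close_job(): hands the job in; it is judged then, once.
The state is a dict: "t": time; "qpos": joint angles; "qvel": joint speeds; "joint_torque": joint torques, N m; "ee_pos": TCP position; "orientation": TCP orientation; "ft_force": force on the tool from outside, world axes, zero at the start; "moment": the same for the moment, N m; "width": finger opening in mm; "grasp_force": force on a finger pad.
Only numpy, scipy, OpenCV 4.12 (cv2) and the standard library are available. Lean on these libraries where they do the work, as an engineer would, in place of code of your own. Each camera call takes 0.05 s, during which the arm holds its last target. There are 200 camera calls.

## Working session

There is one attempt and no reset: what is moved stays moved. The work goes in short steps, Python scripts to look and compute and a tool call to move; the robot and the scene stay as the last step left them, time stands still between calls to the robot, and variables do not carry over. Pictures are saved under pics/ and viewed, at most 14 in all, crops included, and the job is handed in when it is done.

Besides the shell and the picture viewer there is one more tool, called as name([rows], argument=value, ...), one row to a line, values as JSON. servo_tool: Moves the arm, as the interface text tells. Its arguments: {"type":"object","properties":{"rows":{"type":"array","items":{"type":"array","items":{"type":"number"}}}},"required":["rows"]}

```bash
mkdir -p pics; cat > h.py <<'E'
from workcell import ctrl
import numpy as np, cv2
from scipy.spatial.transform import Rotation as Ro
def shot(n,f=None):
    info=ctrl.camera_info(n); im,d=ctrl.get_image(n)
    np.savez('last_%s.npz'%n,im=im,d=d,K=info['intrinsics'],R=info['R'],t=info['t'])
    if f: cv2.imwrite('pics/'+f,im[:,:,::-1])
    return im,d
def load(n):
    z=np.load('last_%s.npz'%n); return z['im'],z['d'],z['K'],z['R'],z['t']
def cloud(n):
    im,d,K,R,t=load(n); v,u=np.mgrid[0:480,0:640]
    P=np.stack([(u-K[0,2])/K[0,0]*d,(v-K[1,2])/K[1,1]*d,d],-1)
    return im,(P-t)@R, d>0
E
python3 - <<'E'
from h import *
im,d=shot('top','top.png'); shot('scene','scene.png')
o=ctrl.get_obs(); print(o); print(ctrl.grasp_offset)
for n in('top','scene'):
  i=ctrl.camera_info(n);print(n,i)
E
```

```text
{'t': 0.1, 'qpos': array([ 1.13296778e+00,  4.23773000e-01,  1.63058885e+00, -2.44868433e-05,
        1.08860083e+00, -1.89774154e-02]), 'qvel': array([ 0.00191496, -0.00168173, -0.00368112, -0.00039255,  0.0009477 ,
        0.000645  ]), 'joint_torque': array([ 1.24392354e-03, -5.45612776e+01, -2.74322230e+01,  6.44617947e-02,
        1.89679570e-02, -6.71959128e-05]), 'ee_pos': array([253.95525802, 570.5400766 , 221.9837903 ]), 'orientation': array([-6.53053282e-01, -3.07267068e+00,  2.10365239e-03]), 'ft_force': array([ 1.10691801, -0.01127122, -0.94241825]), 'moment': array([-0.02524622,  0.0081518 ,  0.05831886]), 'grasp_force': 0.0, 'width': 87.50200439480632}
18.700000000000003
top {'intrinsics': array([[440.60745684,   0.        , 321.73356982],
       [  0.        , 440.60745684, 233.90996088],
       [  0.        ,   0.        ,   1.        ]]), 'R': array([[-0.02210148, -0.999657  , -0.01405036],
       [-0.9958428 ,  0.02325499, -0.08806995],
       [ 0.08836648,  0.01204547, -0.9960152 ]]), 't': array([ 22.88319799, 554.34032487, 867.98429969])}
scene {'intrinsics': array([[602.71856451,   0.        , 315.87531392],
       [  0.        , 602.71856451, 236.00458926],
       [  0.        ,   0.        ,   1.        ]]), 'R': array([[ 0.70621493,  0.70779774, -0.01681775],
       [ 0.44068046, -0.4580385 , -0.77201132],
       [-0.55413104,  0.53779466, -0.63538625]]), 't': array([-380.76099216, -191.7825305 , 1386.45400661])}
```

View pics/top.png

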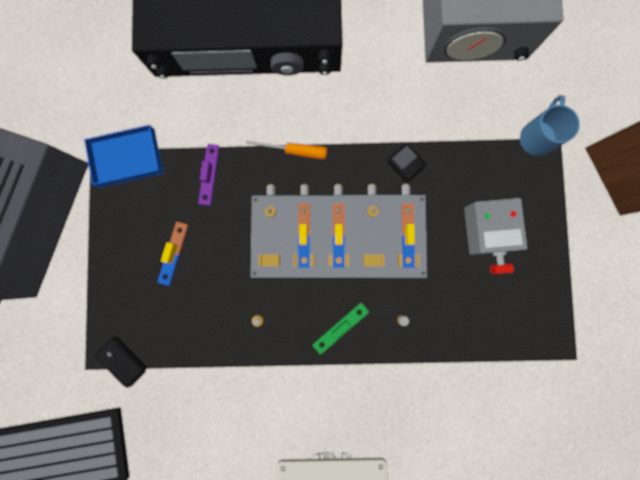

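View pics/scene.png

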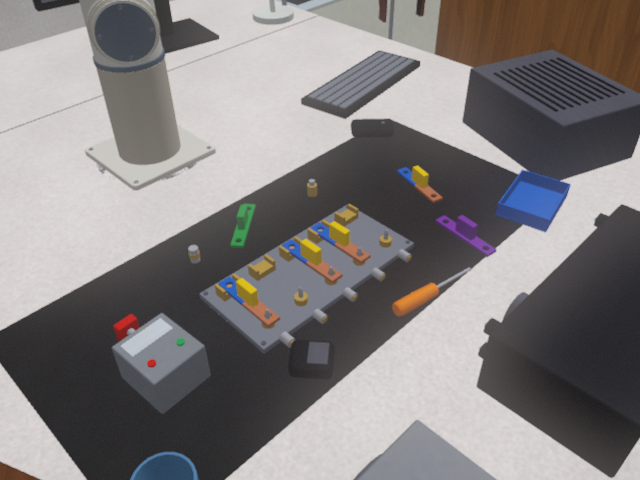

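```bash
python3 - <<'E'
from h import *
im,P,ok=cloud('top'); hsv=cv2.cvtColor(im,cv2.COLOR_RGB2HSV)
def blobs(name,lo,hi,minA=20,roi=(80,360,90,560)):
    m=cv2.inRange(hsv,lo,hi); r=np.zeros_like(m); r[roi[0]:roi[1],roi[2]:roi[3]]=m[roi[0]:roi[1],roi[2]:roi[3]]
    n,l,s,c=cv2.connectedComponentsWithStats(r)
    for i in range(1,n):
        if s[i,4]<minA: continue
        q=P[(l==i)&ok]; zt=np.percentile(q[:,2],70); t=q[q[:,2]>zt-8]
        print(name,c[i].round(1),s[i,4],'all',q.mean(0).round(1),'z70',zt.round(1),'top',t.mean(0).round(1))
blobs('yellow',(24,180,150),(33,255,255))
blobs('brass',(15,80,80),(23,255,255),10)
blobs('blue',(105,150,80),(125,255,255))
blobs('copper',(5,100,100),(14,255,220))
blobs('red',(0,180,100),(3,255,255),10)
g=P[200:275,255:425][ok[200:275,255:425]]
for uv in [(253,197),(425,197),(252,276),(425,276),(466,208),(524,203),(526,250),(470,255),(500,225),(300,300)]:
    print(uv,P[uv[1],uv[0]].round(1))
a=cv2.resize(im[130:310,130:240],None,fx=3,fy=3,interpolation=cv2.INTER_CUBIC)
b=cv2.resize(im[180:360,440:560],None,fx=3,fy=3,interpolation=cv2.INTER_CUBIC)
cv2.imwrite('pics/crop1.png',np.hstack([a,b])[:,:,::-1])
E
```

```text
yellow [302.9 233. ] 119 all [554.2  46.4  61. ] z70 61.8 top [554.2  46.4  61. ]
yellow [338.3 232.6] 114 all [553.3 -22.4  61.2] z70 61.9 top [553.3 -22.4  61.2]
yellow [409.7 233.3] 146 all [ 548.8 -160.8   60.1] z70 61.5 top [ 548.3 -161.1   60.9]
yellow [166.7 251.9] 150 all [524.9 321.7  35.2] z70 37.6 top [524.9 320.9  36.6]
brass [306.3 150.4] 409 all [729.   38.4  22. ] z70 24.1 top [729.5  38.1  22.6]
brass [269.9 211.4] 80 all [603.5 115.1  23.1] z70 24.3 top [603.9 115.2  23.7]
brass [372.2 211.1] 82 all [599.  -93.3  23.2] z70 24.3 top [599.4 -93.1  23.7]
brass [337.8 211.2] 10 all [600.3 -23.4  24.6] z70 25.0 top [600.3 -23.4  24.6]
brass [304.4 211.6] 10 all [600.8  44.4  27.3] z70 29.2 top [600.3  44.8  27.9]
brass [302.2 227.8] 36 all [566.3  48.4  42.9] z70 59.7 top [563.7  51.3  60.9]
brass [338.8 228. ] 39 all [565.1 -24.5  33.3] z70 30.2 top [565.1 -24.5  33.3]
brass [406.9 231.3] 45 all [ 554.4 -158.8   41.9] z70 47.8 top [ 549.9 -159.    50. ]
brass [304.6 240.9] 15 all [539.1  43.8  53.7] z70 58.3 top [541.8  41.9  58.1]
brass [173.9 246.7] 32 all [536.3 314.8
[... 1746 characters left out ...]
.1  29.1]
copper [407. 215.] 231 all [ 588.7 -162.5   29.2] z70 30.1 top [ 588.6 -162.5   29.2]
copper [178.4 234.6] 316 all [562.1 308.9   4.2] z70 5.8 top [562.2 308.9   4.3]
red [513.  213.5] 16 all [ 581.1 -356.9   72.7] z70 73.1 top [ 581.1 -356.9   72.7]
red [501.5 268.7] 198 all [ 476.4 -337.5   50.3] z70 61.5 top [ 477.2 -337.    60.9]
(253, 197) [636.1 151.4  11.4]
(425, 197) [ 6.292e+02 -2.069e+02  6.000e-01]
(252, 276) [472.9 154.3  14.1]
(425, 276) [ 465.2 -196.7   14.8]
(466, 208) [ 601.3 -284.9   19.4]
(524, 203) [ 611.8 -412.2   -1. ]
(526, 250) [ 513.9 -411.4   -3.6]
(470, 255) [ 5.061e+02 -2.944e+02 -2.000e-01]
(500, 225) [ 560.1 -332.8   67.9]
(300, 300) [421.5  58.3  -0.6]
```

View pics/crop1.png

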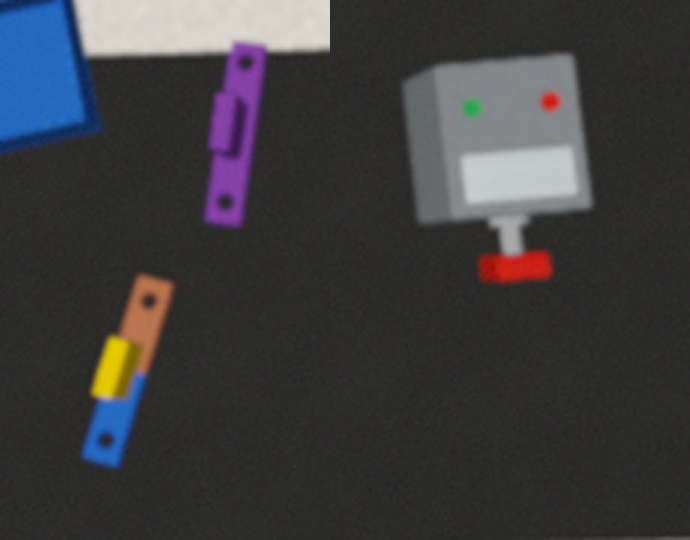

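```bash
cat > plan.py <<'E'
import json,sys,numpy as np,os
# usage: plan.py "x,y,z,psi,width[,extra rows]" ...   keeps commanded pose in c.json
c=json.load(open('c.json')) if os.path.exists('c.json') else [254.133,570.983,222.675,2.7228]
for a in sys.argv[1:]:
    v=[float(s) for s in a.split(',')]; ex=int(v[5]) if len(v)>5 else 1
    while True:
        d=np.array(v[:4])-c; p=c[3]
        f=np.array([0,0,-d[3]/1.5,(d[0]*np.cos(p)+d[1]*np.sin(p))/200,(d[0]*np.sin(p)-d[1]*np.cos(p))/200,-d[2]/200])
        k=max(1,abs(f).max()); n=int(np.ceil(max(np.linalg.norm(d[:3])/k/62.5,abs(d[3])/k/np.radians(10.7))-1e-6))
        f=np.round(f/k,3); n=max(n,1)
        # commanded pose after this call
        dx,dy=f[3]*200,f[4]*200
        c=[c[0]+dx*np.cos(p)+dy*np.sin(p),c[1]+dx*np.sin(p)-dy*np.cos(p),c[2]-f[5]*200,p-f[2]*1.5]
        print([float(x)+0 for x in f]+[v[4]],'x',n+(ex if k==1 else 0),' ->',np.round(c,1+0*0).tolist()[:3],round(c[3],4))
        if k==1: break
json.dump(list(map(float,c)),open('c.json','w'))
E
python3 plan.py 450,250,300,2.0,60 500,-20,300,0,60
```

```text
[0.0, 0.0, 0.311, -1.0, -0.69, -0.25, 60.0] x 4  -> [380.7, 363.6, 272.7] 2.2563
[0.0, 0.0, 0.171, -0.659, -0.091, -0.137, 60.0] x 4  -> [450.1, 250.0, 300.1] 1.9998
[0.0, 0.0, 1.0, -0.999, -0.251, 0.0, 60.0] x 9  -> [487.5, 47.5, 300.1] 0.4998
[0.0, 0.0, 0.333, -0.107, 0.326, 0.0, 60.0] x 4  -> [500.0, -20.0, 300.1] 0.0003
```

servo_tool([
  [0,0,0.311,-1,-0.69,-0.25,60],
  [0,0,0.311,-1,-0.69,-0.25,60],
  [0,0,0.311,-1,-0.69,-0.25,60],
  [0,0,0.311,-1,-0.69,-0.25,60],
  [0,0,0.311,-1,-0.69,-0.25,60],
])

```text
t: 0.72
ee_pos: [382.6, 360.9, 273.5]
orientation: [1.352, 2.835, 0.001]
ft_force: [-0.9, 0.6, 0.1]
width: 59.8
grasp_force: 0.0
```

servo_tool([
  [0,0,0.171,-0.659,-0.091,-0.137,60],
  [0,0,0.171,-0.659,-0.091,-0.137,60],
  [0,0,0.171,-0.659,-0.091,-0.137,60],
  [0,0,0.171,-0.659,-0.091,-0.137,60],
])

```text
t: 1.23
ee_pos: [449.9, 250.3, 299.7]
orientation: [-1.698, -2.642, 0.0]
ft_force: [0.1, -0.1, 0.0]
width: 59.9
grasp_force: 0.0
```

servo_tool([
  [0,0,1,-0.999,-0.251,0,60],
  [0,0,1,-0.999,-0.251,0,60],
  [0,0,1,-0.999,-0.251,0,60],
  [0,0,1,-0.999,-0.251,0,60],
  [0,0,1,-0.999,-0.251,0,60],
  [0,0,1,-0.999,-0.251,0,60],
  [0,0,1,-0.999,-0.251,0,60],
  [0,0,1,-0.999,-0.251,0,60],
  [0,0,1,-0.999,-0.251,0,60],
])

```text
t: 2.35
ee_pos: [487.1, 49.2, 299.4]
orientation: [-3.042, -0.783, 0.002]
ft_force: [-0.1, -0.2, -0.2]
width: 60.0
grasp_force: 0.0
```

servo_tool([
  [0,0,0.333,-0.107,0.326,0,60],
  [0,0,0.333,-0.107,0.326,0,60],
  [0,0,0.333,-0.107,0.326,0,60],
  [0,0,0.333,-0.107,0.326,0,60],
])

```text
t: 2.85
ee_pos: [499.9, -19.3, 299.7]
orientation: [-3.141, -0.009, 0.001]
ft_force: [-0.3, -0.2, 0.8]
width: 60.1
grasp_force: 0.0
```

```bash
python3 - <<'E'
from h import *
o=ctrl.get_obs(); print(o['t'],o['ee_pos'],o['orientation'],o['qpos'])
shot('wrist','w1.png'); i=ctrl.camera_info('wrist'); print(i)
E
```

```text
2.85 [499.89709614 -19.25958848 299.68991544] [-3.14128685e+00 -9.05332618e-03  1.10797990e-03] [-6.24497898e-02  1.49224480e-01  1.82084461e+00  2.66792037e-04
  1.17224660e+00  1.50247884e+00]
{'intrinsics': array([[386.12978242,   0.        , 329.80817509],
       [  0.        , 386.12978242, 241.1553836 ],
       [  0.        ,   0.        ,   1.        ]]), 'R': array([[ 7.05815105e-03, -9.99974876e-01, -6.56288198e-04],
       [-9.52221986e-01, -6.92148388e-03,  3.05328321e-01],
       [-3.05325192e-01, -1.53012135e-03, -9.52246914e-01]]), 't': array([-22.78547091, 414.78455121, 617.49562868])}
```

View pics/w1.png

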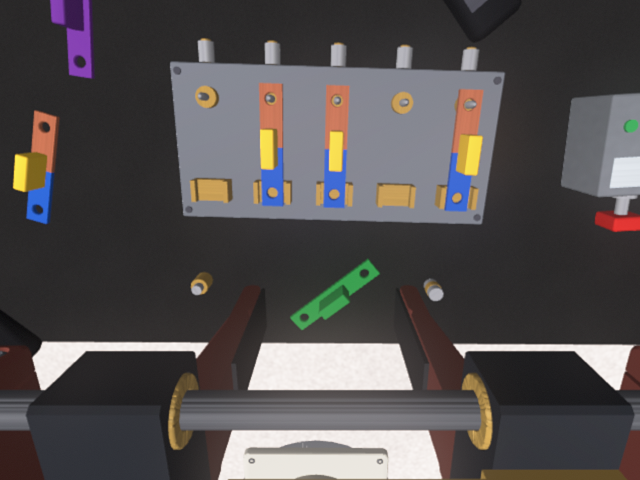

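```bash
cat > meas.py <<'E'
from h import *
im,P,ok=cloud('wrist'); hsv=cv2.cvtColor(im,cv2.COLOR_RGB2HSV)
_,_,K,R,t=load('wrist'); C=-R.T@t
def onplane(uv,z):
    r=np.c_[(uv-K[[0,1],[2,2]])/K[0,0],np.ones(len(uv))]@R; return C+r*((z-C[2])/r[:,2])[:,None]
def blobs(name,lo,hi,z0,z1,minA=60):
    m=cv2.inRange(hsv,lo,hi)*((P[...,2]>z0)&(P[...,2]<z1)&ok).astype(np.uint8)
    m[330:]=0
    m=cv2.morphologyEx(m,cv2.MORPH_OPEN,np.ones((3,3)))
    n,l,s,c=cv2.connectedComponentsWithStats(m); out=[]
    for i in range(1,n):
        if s[i,4]<minA: continue
        v,u=np.nonzero(l==i); q=onplane(np.c_[u,v].astype(float),np.median(P[l==i][:,2]))
        r=cv2.minAreaRect(q[:,:2].astype(np.float32)); b=cv2.boxPoints(r); e=[b[1]-b[0],b[2]-b[1]]; e=max(e,key=np.linalg.norm)
        an=np.arctan2(e[1],e[0]); an=(an+np.pi/2)%np.pi-np.pi/2
        print(name,c[i].round(0),s[i,4],'rect',np.round(r[0],1),'size',np.round(r[1],1),'yaw %.3f'%an,'mean',q.mean(0).round(1))
E
python3 - <<'E'
from meas import *
blobs('ytop',(20,150,100),(34,255,255),58,66)
blobs('ytopF',(20,150,100),(34,255,255),34,42)
blobs('brass',(12,80,60),(26,255,255),20,28)
blobs('cheek',(12,80,60),(26,255,255),31,38,30)
blobs('blue',(105,150,80),(125,255,255),0,34)
blobs('copper',(3,100,80),(12,255,255),0,34)
blobs('red',(0,150,60),(3,255,255),52,66)
blobs('redall',(0,150,60),(3,255,255),20,66)
for i in range(4):pass
E
```

```text
ytop [267. 148.] 516 rect [552.9  44.9] size [13.  38.6] yaw -0.039 mean [553.2  44.6  61.6]
ytop [336. 151.] 484 rect [551.  -25.2] size [37.6 12.1] yaw 0.006 mean [551.6 -25.   61.6]
ytop [473. 155.] 543 rect [ 547.9 -163.7] size [14.5 38.1] yaw -0.021 mean [ 548.1 -163.8   61.4]
ytopF [ 21. 173.] 500 rect [523.7 318.1] size [15.3 40.1] yaw -0.291 mean [523.6 318.2  37.6]
brass [207.  97.] 264 rect [603.7 113. ] size [19.1 21.2] yaw -0.084 mean [603.6 111.9  23.7]
brass [401. 103.] 291 rect [599.1 -95.7] size [21.2 21.4] yaw -1.515 mean [599.  -95.1  23.7]
brass [ 35. 164.] 87 rect [531.6 310.1] size [ 5.4 20.7] yaw -0.225 mean [532.2 310.   24.1]
brass [ 34. 182.] 60 rect [512.2 316.3] size [ 4.4 16.2] yaw -0.222 mean [511.4 316.2  23.9]
brass [209. 190.] 532 rect [504.  118.5] size [29.5 23.9] yaw 1.524 mean [504.  118.3  23.8]
brass [396. 195.] 556 rect [499.3 -94.6] size [23.2 30.5] yaw -1.565 mean [499.4 -94.7  23.8]
brass [272. 192.] 62 rect [501.9  46.3] size [8.  9.3] yaw -0.036 mean [501.8  46.5  23.5]
brass [334. 194.] 65 rect [500.  -24.1] size [9.3 9.2] yaw 0.006 mean [
[... 1414 characters left out ...]
 [ 509.2 -162.1   29.6]
blue [ 41. 201.] 840 rect [491.9 327.8] size [27.4 65.6] yaw -0.297 mean [485.3 327.9   5.6]
copper [272. 109.] 1008 rect [585.4  43.8] size [23.9 63.4] yaw -0.021 mean [591.   42.9  29.6]
copper [337. 112.] 986 rect [583.6 -25.7] size [23.2 62.9] yaw -0.022 mean [588.5 -25.9  29.7]
copper [466. 116.] 1030 rect [ 580.6 -164.7] size [25.4 62.8] yaw -0.021 mean [ 586.2 -164.    29.5]
copper [ 45. 137.] 1083 rect [555.4 308.7] size [27.7 64.9] yaw -0.292 mean [560.  306.2   5.6]
red [624. 223.] 479 rect [ 477.7 -334.8] size [17.6 33.8] yaw -1.502 mean [ 477.8 -334.9   60.9]
redall [618. 221.] 723 rect [ 478.9 -328.4] size [51.1 21.5] yaw 1.482 mean [ 479.2 -328.9   59.2]
```

```bash
python3 plan.py 477.5,-336,130,0.085,60 477.5,-336,28,0.085,60,2 477.5,-336,28,0.085,20,5 434.7,-339.6,28,0.085,20,4
```

```text
[0.0, 0.0, -0.036, -0.072, 1.0, 0.538, 60.0] x 4  -> [485.7, -220.0, 192.5] 0.0543
[0.0, 0.0, -0.02, -0.072, 0.577, 0.312, 60.0] x 4  -> [477.5, -336.0, 130.1] 0.0843
[0.0, 0.0, 0.0, 0.0, 0.0, 0.51, 60.0] x 4  -> [477.5, -336.0, 28.1] 0.0843
[0.0, 0.0, 0.0, 0.0, 0.0, 0.0, 20.0] x 6  -> [477.5, -336.0, 28.1] 0.0843
[0.0, 0.0, 0.0, -0.215, 0.0, 0.0, 20.0] x 5  -> [434.7, -339.7, 28.1] 0.0843
```

servo_tool([
  [0,0,-0.036,-0.072,1,0.538,60],
  [0,0,-0.036,-0.072,1,0.538,60],
  [0,0,-0.036,-0.072,1,0.538,60],
  [0,0,-0.036,-0.072,1,0.538,60],
])

```text
t: 3.4
ee_pos: [485.1, -221.3, 191.0]
orientation: [-3.14, -0.092, 0.002]
ft_force: [-0.4, 0.1, 1.2]
width: 60.2
grasp_force: 0.0
```

servo_tool([
  [0,0,-0.02,-0.072,0.577,0.312,60],
  [0,0,-0.02,-0.072,0.577,0.312,60],
  [0,0,-0.02,-0.072,0.577,0.312,60],
  [0,0,-0.02,-0.072,0.577,0.312,60],
])

```text
t: 3.9
ee_pos: [477.5, -335.5, 129.7]
orientation: [-3.138, -0.135, 0.001]
ft_force: [0.1, -0.4, -0.3]
width: 60.0
grasp_force: 0.0
```

servo_tool([
  [0,0,0,0,0,0.25,60],
  [0,0,0,0,0,0.51,60],
  [0,0,0,0,0,0.51,60],
  [0,0,0,0,0,0.51,60],
])

```text
t: 4.4
ee_pos: [479.0, -335.8, 30.1]
orientation: [3.137, 0.135, 0.003]
ft_force: [0.7, 0.2, 0.7]
width: 59.8
grasp_force: 0.0
```

servo_tool([
  [0,0,0,0,0,0,20],
  [0,0,0,0,0,0,20],
  [0,0,0,0,0,0,20],
  [0,0,0,0,0,0,20],
  [0,0,0,0,0,0,20],
  [0,0,0,0,0,0,20],
])

```text
t: 5.15
ee_pos: [479.2, -340.9, 30.0]
orientation: [3.131, 0.131, 0.008]
ft_force: [-2.9, -18.0, -0.9]
width: 33.7
grasp_force: 30.0
```

servo_tool([
  [0,0,0,-0.05,0,0,20],
  [0,0,0,-0.1,0,0,20],
  [0,0,0,-0.15,0,0,20],
  [0,0,0,-0.2,0,0,20],
  [0,0,0,-0.215,0,0,20],
  [0,0,0,-0.215,0,0,20],
  [0,0,0,-0.215,0,0,20],
])

```text
t: 6.02
ee_pos: [439.2, -343.6, 30.0]
orientation: [3.131, 0.13, 0.014]
ft_force: [9.8, -9.0, -5.8]
width: 34.0
grasp_force: 30.0
```

servo_tool([
  [0,0,0,0,0,0,60],
  [0,0,0,0,0,0,60],
  [0,0,0,0,0,0,60],
  [0,0,0,0,0,0,60],
])

```text
t: 6.52
ee_pos: [434.4, -339.4, 28.1]
orientation: [-3.139, -0.132, 0.001]
ft_force: [0.1, -0.6, 0.3]
width: 59.8
grasp_force: 0.0
```

servo_tool([
  [0,0,0,0,0,-0.3,60],
  [0,0,0,0,0,-0.6,60],
  [0,0,0,0,0,-0.9,60],
  [0,0,0,0,0,-0.9,60],
])

```text
t: 7.02
ee_pos: [437.0, -341.5, 213.0]
orientation: [3.132, 0.132, 0.011]
ft_force: [-0.3, 0.2, -0.6]
width: 60.0
grasp_force: 0.0
```

```bash
python3 - <<'E'
from meas import *
o=ctrl.get_obs(); print(o['t'],o['ee_pos'],o['orientation'],o['ft_force'])
shot('top'); shot('scene','s2.png')
im,P,ok=cloud('top'); hsv=cv2.cvtColor(im,cv2.COLOR_RGB2HSV)
m=(cv2.inRange(hsv,(0,150,60),(3,255,255))>0)&(P[...,2]>56)&(P[...,2]<66)&ok
print(P[m].mean(0),m.sum())
im2=cv2.imread('pics/s2.png')
cv2.imwrite('pics/s2c.png',cv2.resize(im2[280:440,60:280],None,fx=2.5,fy=2.5))
E
python3 - <<'E'
import json
c=json.load(open('c.json')); c[2]+=180; json.dump(c,open('c.json','w')); print(c)
E
```

```text
7.025 [ 437.03778761 -341.52378801  213.04267837] [3.1324887  0.13217975 0.01113012] [-0.30665275  0.1953427  -0.62111384]
[ 437.51857495 -337.70717623   60.82201662] 123
[434.7001643849443, -339.6634787186341, 208.07499999999996, 0.08429999999999996]
```

View pics/s2c.png

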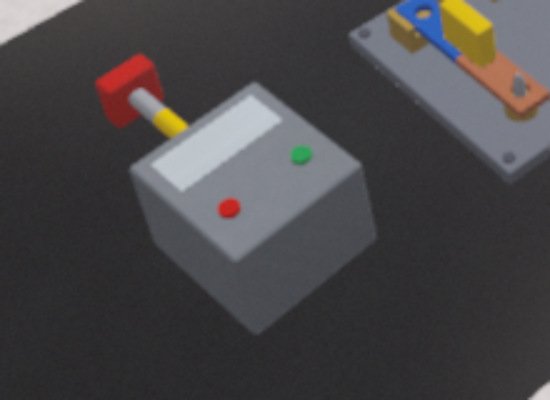

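```bash
python3 - <<'E'
from h import *
for i in range(4):
    ctrl.get_image('top'); o=ctrl.get_obs(); print(o['t'],o['ee_pos'],o['orientation'],o['qvel'].round(4))
E
python3 plan.py 500,-168,160,-0.0205,32,3
```

```text
7.175 [ 434.01189386 -339.07637991  207.19726742] [-3.13776415e+00 -1.32448838e-01  1.85607331e-03] [ 0.0001  0.0234  0.0111 -0.0018  0.002  -0.0004]
7.225 [ 433.76453075 -338.91191373  206.5740171 ] [-3.13691043 -0.13226499  0.00333352] [-0.0009  0.0132  0.0019  0.0005  0.001  -0.0008]
7.275 [ 433.73258755 -338.86429455  206.2808304 ] [-3.13652027 -0.13232635  0.00405976] [ 0.0002  0.0074 -0.003  -0.0008  0.001  -0.0001]
7.325 [ 433.82900496 -338.9489952   206.28201072] [-3.13653946 -0.13228239  0.00399714] [-0.0011  0.0022 -0.0061 -0.0005  0.0004 -0.0011]
[0.0, 0.0, 0.07, 0.398, -0.828, 0.24, 32.0] x 7  -> [500.1, -167.9, 160.1] -0.0207
```

servo_tool([
  [0,0,0.07,0.398,-0.828,0.1,32],
  [0,0,0.07,0.398,-0.828,0.24,32],
  [0,0,0.07,0.398,-0.828,0.24,32],
  [0,0,0.07,0.398,-0.828,0.24,32],
  [0,0,0.07,0.398,-0.828,0.24,32],
  [0,0,0.07,0.398,-0.828,0.24,32],
  [0,0,0.07,0.398,-0.828,0.24,32],
])

```text
t: 8.2
ee_pos: [499.9, -169.2, 160.4]
orientation: [3.141, -0.036, 0.001]
ft_force: [-0.1, 0.2, -0.4]
width: 32.3
grasp_force: 0.0
```

```bash
python3 - <<'E'
from h import *
o=ctrl.get_obs(); print(o['t'],o['ee_pos'],o['orientation'])
shot('wrist','w2.png')
from meas import *
def hat(p):
    c=R@np.array(p)+t; return (K@c/c[2])[:2].round(0)
print(hat(o['ee_pos']))
blobs('ytop',(20,150,100),(34,255,255),58,66)
blobs('cheek',(12,80,60),(26,255,255),31,38,80)
blobs('blue',(105,150,80),(125,255,255),0,34)
blobs('copper',(3,100,80),(12,255,255),0,34)
E
```

```text
8.2 [ 499.93072776 -169.22444668  160.4097221 ] [ 3.14106211e+00 -3.55093830e-02  9.40955246e-04]
[329. 307.]
ytop [ 12. 174.] 1178 rect [552.6  42.9] size [15.4 38.7] yaw -0.020 mean [552.1  42.8  61.5]
ytop [115. 173.] 1215 rect [551.  -26.6] size [14.5 38.7] yaw -0.022 mean [551.6 -26.4  61.5]
ytop [322. 172.] 1111 rect [ 548.3 -165. ] size [12.7 38. ] yaw -0.021 mean [ 548.7 -165.2   61.6]
cheek [ 46. 167.] 304 rect [552.6  38.3] size [ 4.8 38. ] yaw -0.030 mean [553.4  38.   34.7]
cheek [141. 167.] 190 rect [551.4 -31.8] size [ 3.1 37.2] yaw -0.030 mean [552.3 -31.9  34.8]
cheek [ 31. 233.] 254 rect [503.   62.9] size [ 7.2 24.4] yaw -0.021 mean [503.   63.3  33.5]
cheek [ 77. 233.] 228 rect [501.9  27.4] size [ 6.2 23.6] yaw -0.033 mean [502.2  27.5  33.5]
cheek [121. 233.] 227 rect [501.1  -6.5] size [ 6.2 23.6] yaw -0.023 mean [501.5  -6.4  33.6]
cheek [167. 233.] 220 rect [500.7 -42.4] size [ 5.9 24.4] yaw -0.028 mean [500.9 -42.3  33.6]
cheek [210. 233.] 209 rect [500.  -76.3] size [ 5.5 24.4] yaw -0.023 mean [500.  -76.2  33.7]
cheek [256. 233.] 208 rect [ 498.8 -111.9] size [ 5.4 23.6] yaw -0.023 mean [ 499.1 -112.    33.7]
cheek [300. 233.] 187 rect [ 498.4 -146.2] size [ 4.7 24.4] yaw -0.043 mean [ 498.1 -145.9   33.7]
cheek [346. 233.] 180 rect [ 497.2 -182. ] size [ 4.6 23.6] yaw -0.012 mean [ 497.6 -181.7   33.6]
blue [ 56. 215.] 1877 rect [520.  44.] size [27.3 63.6] yaw -0.030 mean [516.2  43.1  29.6]
blue [146. 216.] 1740 rect [518.5 -25.4] size [25.4 63.6] yaw -0.028 mean [513.5 -26.7  29.7]
blue [323. 218.] 1433 rect [ 515.4 -164.1] size [22.5 63.5] yaw -0.017 mean [ 509.1 -164.6   29.7]
copper [ 36. 115.] 2558 rect [585.   42.2] size [27.7 63.6] yaw -0.022 mean [589.9  40.5  29.6]
copper [131. 114.] 2423 rect [583.4 -27.2] size [26.4 63.6] yaw -0.022 mean [588.9 -28.4  29.6]
copper [322. 114.] 2186 rect [ 580.3 -165.7] size [23.2 63.7] yaw -0.019 mean [ 585.7 -166.    29.6]
```

View pics/w2.png

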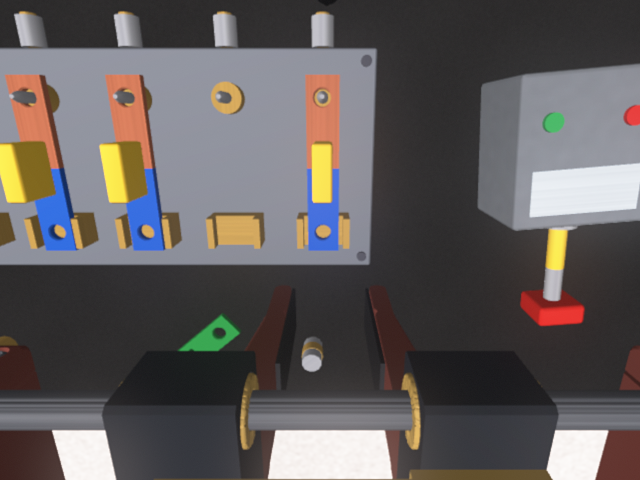

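```bash
python3 plan.py 548.4,-164.9,85,-0.0205,32,1 548.4,-164.9,34,-0.0205,32,2
```

```text
[0.0, 0.0, 0.0, 0.241, -0.02, 0.375, 32.0] x 3  -> [548.3, -164.9, 85.1] -0.0207
[0.0, 0.0, 0.0, 0.0, 0.0, 0.255, 32.0] x 3  -> [548.3, -164.9, 34.1] -0.0207
```

servo_tool([
  [0,0,0,0.241,-0.02,0.2,32],
  [0,0,0,0.241,-0.02,0.375,32],
  [0,0,0,0.241,-0.02,0.375,32],
  [0,0,0,0.241,-0.02,0.375,32],
])

```text
t: 8.75
ee_pos: [548.4, -165.5, 86.1]
orientation: [3.141, -0.034, 0.001]
ft_force: [0.3, 0.2, 1.1]
width: 32.2
grasp_force: 0.0
```

servo_tool([
  [0,0,0,0,0,0.13,32],
  [0,0,0,0,0,0.255,32],
  [0,0,0,0,0,0.255,32],
  [0,0,0,0,0,0.255,32],
])

```text
t: 9.25
ee_pos: [549.3, -165.5, 35.8]
orientation: [3.141, -0.033, 0.004]
ft_force: [0.2, -0.1, 0.5]
width: 31.9
grasp_force: 0.0
```

servo_tool([
  [0,0,0,0,0,0,5],
  [0,0,0,0,0,0,5],
  [0,0,0,0,0,0,5],
  [0,0,0,0,0,0,5],
  [0,0,0,0,0,0,5],
])

```text
t: 9.88
ee_pos: [548.8, -165.1, 34.9]
orientation: [3.141, -0.033, 0.002]
ft_force: [-1.7, 0.6, 6.8]
width: 13.9
grasp_force: 30.0
```

```bash
python3 plan.py 548.4,-164.9,104,-0.0205,5,2  548.4,-164.9,104,1.5503,5,1  548.4,-164.9,104,3.1211,5,3
```

```text
[0.0, 0.0, 0.0, 0.0, 0.0, -0.35, 5.0] x 4  -> [548.3, -164.9, 104.1] -0.0207
[0.0, 0.0, -1.0, 0.0, 0.0, 0.0, 5.0] x 9  -> [548.3, -164.9, 104.1] 1.4793
[0.0, 0.0, -0.047, 0.0, 0.0, 0.0, 5.0] x 2  -> [548.3, -164.9, 104.1] 1.5498
[0.0, 0.0, -1.0, 0.0, 0.0, 0.0, 5.0] x 9  -> [548.3, -164.9, 104.1] 3.0498
[0.0, 0.0, -0.048, 0.0, 0.0, 0.0, 5.0] x 4  -> [548.3, -164.9, 104.1] 3.1218
```

servo_tool([
  [0,0,0,0,0,-0.1,5],
  [0,0,0,0,0,-0.23,5],
  [0,0,0,0,0,-0.35,5],
  [0,0,0,0,0,-0.35,5],
])

```text
t: 10.38
ee_pos: [549.8, -165.4, 106.6]
orientation: [3.14, -0.032, 0.007]
ft_force: [-0.5, 0.5, -2.1]
width: 13.9
grasp_force: 30.0
```

servo_tool([
  [0,0,-1,0,0,0,5],
  [0,0,-1,0,0,0,5],
  [0,0,-1,0,0,0,5],
  [0,0,-1,0,0,0,5],
  [0,0,-1,0,0,0,5],
  [0,0,-1,0,0,0,5],
  [0,0,-1,0,0,0,5],
  [0,0,-1,0,0,0,5],
  [0,0,-1,0,0,0,5],
])

```text
t: 11.5
ee_pos: [547.8, -164.7, 103.3]
orientation: [-2.322, -2.115, 0.001]
ft_force: [-0.8, -0.0, -0.9]
width: 13.9
grasp_force: 30.0
```

servo_tool([
  [0,0,-1,0,0,0,5],
  [0,0,-1,0,0,0,5],
  [0,0,-1,0,0,0,5],
  [0,0,-1,0,0,0,5],
  [0,0,-1,0,0,0,5],
  [0,0,-1,0,0,0,5],
  [0,0,-1,0,0,0,5],
  [0,0,-1,0,0,0,5],
  [0,0,-1,0,0,0,5],
])

```text
t: 12.62
ee_pos: [548.0, -164.9, 103.7]
orientation: [-0.263, -3.13, -0.0]
ft_force: [0.3, 0.1, -1.6]
width: 14.1
grasp_force: 30.0
```

servo_tool([
  [0,0,-0.095,0,0,0,5],
  [0,0,-0.095,0,0,0,5],
  [0,0,-0.095,0,0,0,5],
  [0,0,-0.095,0,0,0,5],
])

```text
t: 13.12
ee_pos: [548.3, -164.9, 104.0]
orientation: [-0.036, -3.141, -0.0]
ft_force: [0.1, 1.0, -1.2]
width: 13.6
grasp_force: 30.0
```

```bash
python3 - <<'E'
from h import *
o=ctrl.get_obs(); print(o['t'],o['ee_pos'],o['orientation'],o['qpos'][5])
shot('wrist','w3.png')
from meas import *
blobs('ytop',(20,150,100),(34,255,255),110,140)
blobs('boss',(12,80,60),(26,255,255),20,28,80)
blobs('cheek',(12,80,60),(26,255,255),31,38,80)
blobs('blue',(105,150,80),(125,255,255),80,110)
blobs('copper',(3,100,80),(12,255,255),80,110)
E
```

```text
13.125 [ 548.32606108 -164.93689556  104.04919985] [-3.56005515e-02 -3.14135239e+00 -4.64021114e-05] -1.861131879020079
ytop [330. 303.] 1905 rect [ 531.9 -164.7] size [14.1 23.6] yaw -0.023 mean [ 532.2 -164.7  130. ]
boss [330. 160.] 451 rect [ 488.4 -163.6] size [30.9  4.9] yaw 1.548 mean [ 488.4 -163.6   23.7]
boss [445. 175.] 1871 rect [499.4 -92.2] size [30.2 23.6] yaw 1.548 mean [499.1 -92.3  23.7]
boss [522. 174.] 208 rect [500.1 -44.4] size [ 4.  22.9] yaw -0.023 mean [499.9 -44.6  24.1]
boss [633. 176.] 318 rect [502.   25.3] size [ 6.3 23.7] yaw -0.003 mean [502.2  25.3  23.8]
boss [557. 176.] 182 rect [501.3 -22.4] size [8.2 9.7] yaw -0.717 mean [501.3 -22.4  23.7]
boss [330. 191.] 120 rect [ 507.7 -164.4] size [12.   3.8] yaw 1.548 mean [ 507.9 -164.4   23.6]
boss [428. 314.] 524 rect [597.1 -96.9] size [20.4 21.5] yaw -1.312 mean [596.4 -97.5  23.5]
cheek [299. 176.] 252 rect [ 497.5 -182.2] size [ 4.2 23.4] yaw -0.049 mean [ 496.7 -182.5   33.5]
cheek [360. 176.] 269 rect [ 498.3 -145.8] size [23.4  4.7] yaw 0.005 mean [ 497.6 -145.7   33.6]
cheek [416. 177.] 360 rect [ 499.  -112.4] size [ 5.5 23.3] yaw -0.028 mean [ 498.9 -112.4   33.5]
cheek [476. 177.] 381 rect [499.8 -76.6] size [ 6.  23.3] yaw -0.022 mean [499.5 -76.5  33.5]
cheek [532. 177.] 408 rect [500.6 -42.9] size [ 6.5 23.3] yaw -0.026 mean [500.2 -42.7  33.5]
cheek [592. 177.] 406 rect [501.4  -6.9] size [ 6.7 23.3] yaw -0.022 mean [501.2  -6.6  33.6]
cheek [539. 255.] 315 rect [550.  -31.9] size [ 5.  39.3] yaw -0.079 mean [549.8 -32.   34.8]
copper [330. 222.] 5348 rect [ 512.3 -164.7] size [31.2 58.9] yaw -0.022 mean [ 508.6 -164.3   98.6]
```

View pics/w3.png

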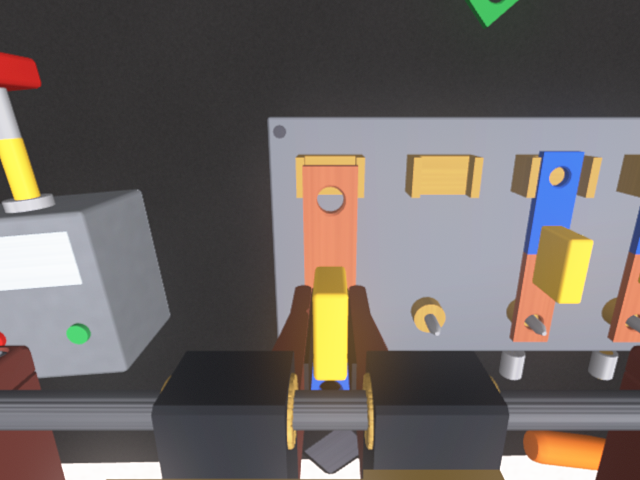

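servo_tool([
  [0,0,0,0,0,0.15,5],
  [0,0,0,0,0,0.25,5],
  [0,0,0,0,0,0.25,5],
  [0,0,0,0,0,0.25,5],
  [0,0,0,0,0,0.28,5],
  [0,0,0,0,0,0.31,5],
  [0,0,0,0,0,0.34,5],
  [0,0,0,0,0,0.352,5],
  [0,0,0,0,0,0.352,5],
  [0,0,0,0,0,0.352,5],
])

```text
t: 14.42
ee_pos: [548.3, -164.9, 34.9]
orientation: [-0.031, -3.141, -0.0]
ft_force: [-4.9, 2.4, 15.6]
width: 13.9
grasp_force: 30.0
```

servo_tool([
  [0,0,0,0,0,-0.005,32],
  [0,0,0,0,0,-0.005,32],
  [0,0,0,0,0,-0.005,32],
  [0,0,0,0,0,-0.1,32],
  [0,0,0,0,0,-0.3,32],
  [0,0,0,0,0,-0.5,32],
  [0,0,0,0,0,-0.5,32],
  [0,0,0,0,0,-0.5,32],
])

```text
t: 15.42
ee_pos: [548.1, -164.9, 134.0]
orientation: [0.031, 3.141, -0.0]
ft_force: [-0.3, -0.3, 0.5]
width: 32.0
grasp_force: 0.0
```

```bash
python3 - <<'E'
import json
json.dump([548.3,-164.9,133.7,3.1218],open('c.json','w'))
from h import *
o=ctrl.get_obs(); print(o['t'],o['ee_pos'],o['orientation'],o['qpos'][5])
shot('wrist','w4.png')
from meas import *
blobs('ytop',(20,150,100),(34,255,255),55,70)
blobs('cheek',(12,80,60),(26,255,255),31,38,80)
blobs('blue',(105,150,80),(125,255,255),15,34)
blobs('copper',(3,100,80),(12,255,255),15,34)
E
python3 plan.py 500.6,-26,140,3.1211,32,3
```

```text
15.425 [ 548.11149193 -164.88702892  133.95465292] [ 3.11376017e-02  3.14117569e+00 -1.36586719e-04] -1.8639730042550438
ytop [330. 253.] 1159 rect [ 546.7 -165. ] size [12.7 39.6] yaw -0.027 mean [ 546.  -165.    61.5]
ytop [544. 254.] 1422 rect [549.4 -27.6] size [16.8 39.6] yaw -0.020 mean [549.5 -27.2  61.4]
ytop [636. 270.] 158 rect [562.5  36.8] size [20.6  4.5] yaw 0.220 mean [563.3  37.6  58. ]
cheek [303. 171.] 249 rect [ 497.3 -181.8] size [ 4.8 22.8] yaw -0.037 mean [ 497.5 -182.    33.7]
cheek [356. 171.] 273 rect [ 498.4 -146.1] size [ 4.7 23.5] yaw -0.001 mean [ 497.9 -146.2   33.5]
cheek [407. 171.] 287 rect [ 499.1 -112.3] size [ 5.4 23.4] yaw -0.023 mean [ 498.8 -112.3   33.6]
cheek [460. 171.] 300 rect [499.8 -76.6] size [ 6.  23.4] yaw -0.019 mean [499.5 -76.5  33.5]
cheek [510. 172.] 314 rect [500.4 -42.7] size [ 6.3 23.4] yaw -0.025 mean [500.5 -42.6  33.4]
cheek [563. 172.] 329 rect [501.1  -6.9] size [ 6.7 23.4] yaw -0.021 mean [501.1  -6.7  33.5]
cheek [614. 172.] 331 rect [502.1  27. ] size [ 6.9 22.8] yaw -0.025 mean [502.   27.2  33.5]
cheek [517. 242.] 210 rect [549.9 -32.1] size [ 3.4 38. ] yaw -0.039 mean [550.  -32.2  35.1]
cheek [616. 242.] 335 rect [551.8  37.7] size [ 5.4 38.8] yaw -0.029 mean [551.5  37.8  34.7]
blue [531. 187.] 2259 rect [518.1 -24.6] size [24.2 64.1] yaw -0.016 mean [511.7 -25.4  29.7]
blue [625. 193.] 1529 rect [519.5  43.6] size [21.2 64.1] yaw -0.019 mean [517.7  40.6  29.7]
blue [330. 290.] 1257 rect [ 580.7 -165.7] size [23.1 63.5] yaw -0.016 mean [ 587.6 -165.9   29.6]
copper [330. 188.] 2299 rect [ 515.1 -164.4] size [23.7 63.5] yaw -0.015 mean [ 509.7 -164.3   29.6]
copper [603. 286.] 1882 rect [584.4  41.9] size [28.2 64.2] yaw -0.020 mean [588.4  39.4  29.5]
copper [511. 288.] 1659 rect [583.4 -27.4] size [26.6 63.4] yaw -0.020 mean [588.3 -29.8  29.6]
[0.0, 0.0, 0.0, 0.252, 0.69, -0.032, 32.0] x 6  -> [500.6, -25.9, 140.1] 3.1218
```

View pics/w4.png

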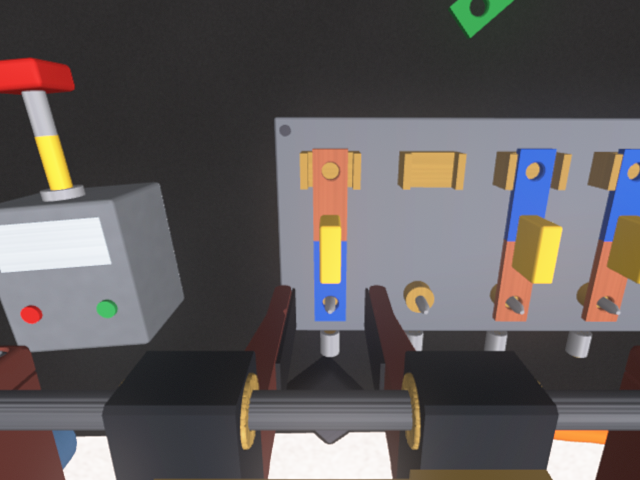

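```bash
echo '[548.3,-164.9,133.7,3.1218]'>c.json; python3 plan.py 550.8,-26,100,3.1218,32,1 550.8,-26,34,3.1218,32,2 550.8,-26,34,3.1218,5,4 550.8,-26,104,3.1218,5,1
```

```text
[0.0, 0.0, 0.0, 0.001, 0.695, 0.168, 32.0] x 4  -> [550.9, -25.9, 100.1] 3.1218
[0.0, 0.0, 0.0, 0.0, 0.0, 0.33, 32.0] x 4  -> [550.9, -25.9, 34.1] 3.1218
[0.0, 0.0, 0.0, 0.0, 0.0, 0.0, 5.0] x 5  -> [550.9, -25.9, 34.1] 3.1218
[0.0, 0.0, 0.0, 0.0, 0.0, -0.35, 5.0] x 3  -> [550.9, -25.9, 104.1] 3.1218
```

servo_tool([
  [0,0,0,0.001,0.695,0,32],
  [0,0,0,0.001,0.695,0,32],
  [0,0,0,0.001,0.695,0.168,32],
  [0,0,0,0.001,0.695,0.168,32],
  [0,0,0,0.001,0.695,0.168,32],
])

```text
t: 16.1
ee_pos: [550.7, -26.6, 99.9]
orientation: [-0.032, -3.14, 0.0]
ft_force: [0.9, 0.3, -0.6]
width: 32.3
grasp_force: 0.0
```

servo_tool([
  [0,0,0,0,0,0.15,32],
  [0,0,0,0,0,0.25,32],
  [0,0,0,0,0,0.33,32],
  [0,0,0,0,0,0.33,32],
  [0,0,0,0,0,0.33,32],
])

```text
t: 16.73
ee_pos: [551.5, -26.3, 34.8]
orientation: [0.032, 3.14, -0.0]
ft_force: [1.0, 0.6, 0.6]
width: 32.0
grasp_force: 0.0
```

servo_tool([
  [0,0,0,0,0,0,5],
  [0,0,0,0,0,0,5],
  [0,0,0,0,0,0,5],
  [0,0,0,0,0,0,5],
  [0,0,0,0,0,0,5],
])

```text
t: 17.35
ee_pos: [551.3, -25.9, 34.6]
orientation: [0.031, 3.141, 0.0]
ft_force: [-1.7, 1.0, 6.4]
width: 13.4
grasp_force: 30.0
```

```bash
python3 -c "
from h import *
shot('top'); im,P,ok=cloud('top'); hsv=cv2.cvtColor(im,cv2.COLOR_RGB2HSV)
m=(cv2.inRange(hsv,(0,150,60),(3,255,255))>0)&(P[...,2]>56)&(P[...,2]<66)&ok
print('knob',P[m].mean(0))"
```

```text
knob [ 437.73795776 -340.11426387   61.05866392]
```

Knob is still out and the grip is good. Lift and turn.

servo_tool([
  [0,0,0,0,0,-0.1,5],
  [0,0,0,0,0,-0.23,5],
  [0,0,0,0,0,-0.35,5],
  [0,0,0,0,0,-0.35,5],
])

```text
t: 17.9
ee_pos: [552.0, -26.0, 105.4]
orientation: [0.031, 3.138, -0.0]
ft_force: [0.3, 0.4, -1.8]
width: 14.0
grasp_force: 30.0
```

servo_tool([
  [0,0,1,0,0,0,5],
  [0,0,1,0,0,0,5],
  [0,0,1,0,0,0,5],
  [0,0,1,0,0,0,5],
  [0,0,1,0,0,0,5],
  [0,0,1,0,0,0,5],
  [0,0,1,0,0,0,5],
  [0,0,1,0,0,0,5],
  [0,0,1,0,0,0,5],
])

```text
t: 19.02
ee_pos: [550.1, -25.9, 102.8]
orientation: [-2.161, -2.278, 0.002]
ft_force: [-0.7, -0.3, -1.8]
width: 13.6
grasp_force: 30.0
```

servo_tool([
  [0,0,1,0,0,0,5],
  [0,0,1,0,0,0,5],
  [0,0,1,0,0,0,5],
  [0,0,1,0,0,0,5],
  [0,0,1,0,0,0,5],
  [0,0,1,0,0,0,5],
  [0,0,1,0,0,0,5],
  [0,0,1,0,0,0,5],
  [0,0,1,0,0,0,5],
])

```text
t: 20.15
ee_pos: [550.5, -26.0, 103.4]
orientation: [-3.135, -0.199, 0.002]
ft_force: [-0.4, 0.4, -1.7]
width: 13.7
grasp_force: 30.0
```

servo_tool([
  [0,0,0.095,0,0,0,5],
  [0,0,0.095,0,0,0,5],
  [0,0,0.095,0,0,0,5],
  [0,0,0.095,0,0,0,5],
])

```text
t: 20.65
ee_pos: [550.9, -26.0, 104.0]
orientation: [3.141, -0.028, -0.0]
ft_force: [-0.3, 0.3, -0.9]
width: 13.9
grasp_force: 30.0
```

```bash
cat > held.py <<'E'
from h import *
o=ctrl.get_obs(); print(o['t'],o['ee_pos'],o['orientation'],o['qpos'][5])
shot('wrist')
import meas
from meas import *
z=o['ee_pos'][2]
blobs('held ytop',(20,150,100),(34,255,255),z+15,z+40)
blobs('held blue',(105,150,80),(125,255,255),z-15,z+3)
blobs('held copper',(3,100,80),(12,255,255),z-15,z+3)
blobs('cheek',(12,80,60),(26,255,255),31,38,80)
E
python3 held.py
```

```text
20.65 [550.8503428  -25.98093422 103.98853914] [ 3.14143830e+00 -2.80079077e-02 -1.47166199e-04] 1.5199708129701508
held ytop [346. 314.] 125 rect [561.5 -32.4] size [ 1.6 14. ] yaw -0.007 mean [561.  -32.6 130.4]
held blue [330. 220.] 4966 rect [587.4 -26.9] size [23.3 55.7] yaw -0.017 mean [590.8 -27.   99. ]
cheek [539. 249.] 111 rect [ 552.9 -158.3] size [15.4  3.4] yaw 0.027 mean [ 553.2 -158.1   35.1]
cheek [534. 274.] 93 rect [ 536.4 -157.6] size [14.6  3.2] yaw 0.003 mean [ 536.2 -157.8   34.9]
cheek [ 94. 318.] 205 rect [508.5 133.2] size [ 6.5 16.7] yaw -0.021 mean [508.4 133.3  33.6]
cheek [148. 318.] 216 rect [507.9  97.3] size [ 6.6 16.6] yaw -0.017 mean [507.9  97.4  33.6]
cheek [198. 318.] 191 rect [507.3  63.4] size [ 5.7 16.7] yaw -0.026 mean [507.3  63.5  33.6]
cheek [251. 318.] 183 rect [506.8  27.9] size [ 5.5 16.6] yaw -0.017 mean [506.7  27.8  33.7]
cheek [404. 318.] 178 rect [504.5 -75.8] size [ 5.5 15.9] yaw -0.009 mean [504.7 -75.7  33.5]
cheek [458. 319.] 181 rect [ 503.9 -111.5] size [ 5.7 15.9] yaw -0.009 mean [ 503.8 -111.5   33.5]
cheek [508. 319.] 190 rect [ 503.  -145.3] size [ 6.1 15.2] yaw -0.022 mean [ 503.  -145.4   33.5]
cheek [561. 319.] 200 rect [ 502.3 -181.3] size [ 6.6 15.1] yaw -0.017 mean [ 502.5 -181.3   33.4]
```

servo_tool([
  [0,0,0,0,0,0.15,5],
  [0,0,0,0,0,0.25,5],
  [0,0,0,0,0,0.25,5],
  [0,0,0,0,0,0.25,5],
  [0,0,0,0,0,0.28,5],
  [0,0,0,0,0,0.31,5],
  [0,0,0,0,0,0.34,5],
  [0,0,0,0,0,0.352,5],
  [0,0,0,0,0,0.352,5],
  [0,0,0,0,0,0.352,5],
])

```text
t: 21.95
ee_pos: [550.7, -26.0, 34.6]
orientation: [-3.141, 0.032, 0.001]
ft_force: [-4.7, -0.1, 13.5]
width: 13.7
grasp_force: 30.0
```

Seated. Release, and go to B (552.3, 44.2).

```bash
echo '[550.9,-26,133.7,-0.0207]'>c.json; python3 plan.py 552.3,44.2,100,-0.0207,32,1
```

```text
[0.0, 0.0, 0.0, 0.0, -0.351, 0.168, 32.0] x 3  -> [552.4, 44.2, 100.1] -0.0207
```

servo_tool([
  [0,0,0,0,0,-0.005,32],
  [0,0,0,0,0,-0.005,32],
  [0,0,0,0,0,-0.005,32],
  [0,0,0,0,0,-0.1,32],
  [0,0,0,0,0,-0.3,32],
  [0,0,0,0,0,-0.5,32],
  [0,0,0,0,0,-0.5,32],
  [0,0,0,0,0,-0.5,32],
])

```text
t: 22.95
ee_pos: [550.7, -25.9, 134.0]
orientation: [3.141, -0.032, 0.001]
ft_force: [-0.7, 0.1, -1.1]
width: 31.8
grasp_force: 0.0
```

```bash
python3 - <<'E'
from h import *
o=ctrl.get_obs(); print(o['t'],o['ee_pos'],o['orientation'],o['qpos'][5])
shot('wrist')
from meas import *
blobs('ytop',(20,150,100),(34,255,255),55,70)
blobs('blue',(105,150,80),(125,255,255),15,34)
blobs('copper',(3,100,80),(12,255,255),15,34)
E
```

```text
22.95 [550.66298339 -25.94911334 133.99808516] [ 3.14139348e+00 -3.24639559e-02  5.31672485e-04] 1.5228042491982146
ytop [226. 232.] 160 rect [564.3  42.5] size [12.4 17.4] yaw -0.018 mean [566.5  39.6  59.7]
ytop [530. 261.] 145 rect [ 541.8 -157.6] size [23.9  3. ] yaw 0.006 mean [ 541.8 -157.8   58. ]
blue [530. 171.] 1441 rect [ 592.2 -164.6] size [25.6 41.1] yaw -0.020 mean [ 596.8 -163.9   29.5]
blue [330. 173.] 1290 rect [597.9 -27.2] size [22.2 32.7] yaw -0.020 mean [598.1 -27.2  29.7]
blue [239. 310.] 438 rect [496.9  45.6] size [23.5 17. ] yaw 1.551 mean [495.1  44.9  29.6]
copper [214. 170.] 428 rect [599.5  51.3] size [ 7.9 35.4] yaw -0.024 mean [601.8  52.   29.6]
copper [237. 179.] 891 rect [591.6  39.2] size [15.1 51.5] yaw -0.087 mean [595.3  36.7  29.6]
copper [502. 265.] 287 rect [ 525.4 -153.8] size [ 6.8 43.7] yaw -0.046 mean [ 527.4 -153.1   28.8]
copper [507. 309.] 378 rect [ 493.8 -163.3] size [24.7 19.5] yaw 1.551 mean [ 492.  -160.7   29.3]
copper [326. 311.] 107 rect [492.2 -23.2] size [10.  12.9] yaw -0.020 mean [492.9 -22.3  29. ]
```

```bash
python3 -c "
from h import *
im=load('wrist')[0]; cv2.imwrite('pics/w5.png',im[:,:,::-1])"
```

```text
(no output)
```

View pics/w5.png

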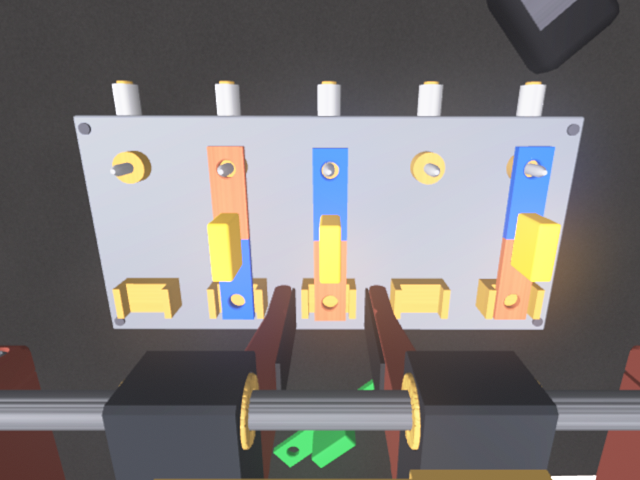

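servo_tool([
  [0,0,0,0,-0.351,0,32],
  [0,0,0,0,-0.351,0.168,32],
  [0,0,0,0,-0.351,0.168,32],
  [0,0,0,0,-0.351,0.168,32],
])

```text
t: 23.5
ee_pos: [552.0, 43.7, 99.8]
orientation: [3.141, -0.033, -0.002]
ft_force: [-0.6, -0.1, -0.1]
width: 31.9
grasp_force: 0.0
```

servo_tool([
  [0,0,0,0,0,0.15,32],
  [0,0,0,0,0,0.25,32],
  [0,0,0,0,0,0.33,32],
  [0,0,0,0,0,0.33,32],
  [0,0,0,0,0,0.33,32],
])

```text
t: 24.12
ee_pos: [553.0, 44.0, 34.8]
orientation: [-3.141, 0.033, -0.002]
ft_force: [0.1, 1.0, -0.3]
width: 32.1
grasp_force: 0.0
```

servo_tool([
  [0,0,0,0,0,0,5],
  [0,0,0,0,0,0,5],
  [0,0,0,0,0,0,5],
  [0,0,0,0,0,0,5],
  [0,0,0,0,0,0,5],
])

```text
t: 24.75
ee_pos: [552.7, 44.3, 34.6]
orientation: [-3.141, 0.033, -0.001]
ft_force: [-0.8, -0.2, 6.3]
width: 14.2
grasp_force: 30.0
```

servo_tool([
  [0,0,0,0,0,-0.1,5],
  [0,0,0,0,0,-0.23,5],
  [0,0,0,0,0,-0.35,5],
  [0,0,0,0,0,-0.35,5],
])

```text
t: 25.25
ee_pos: [553.4, 44.3, 105.4]
orientation: [-3.141, 0.032, -0.005]
ft_force: [0.1, -0.1, -1.3]
width: 13.7
grasp_force: 30.0
```

servo_tool([
  [0,0,-1,0,0,0,5],
  [0,0,-1,0,0,0,5],
  [0,0,-1,0,0,0,5],
  [0,0,-1,0,0,0,5],
  [0,0,-1,0,0,0,5],
  [0,0,-1,0,0,0,5],
  [0,0,-1,0,0,0,5],
  [0,0,-1,0,0,0,5],
  [0,0,-1,0,0,0,5],
])

```text
t: 26.38
ee_pos: [551.5, 44.2, 102.8]
orientation: [-2.322, -2.115, 0.002]
ft_force: [0.2, -0.3, -1.1]
width: 13.9
grasp_force: 30.0
```

servo_tool([
  [0,0,-1,0,0,0,5],
  [0,0,-1,0,0,0,5],
  [0,0,-1,0,0,0,5],
  [0,0,-1,0,0,0,5],
  [0,0,-1,0,0,0,5],
  [0,0,-1,0,0,0,5],
  [0,0,-1,0,0,0,5],
  [0,0,-1,0,0,0,5],
  [0,0,-1,0,0,0,5],
])

```text
t: 27.5
ee_pos: [551.9, 44.2, 103.4]
orientation: [-0.262, -3.13, 0.0]
ft_force: [0.3, 0.1, -0.7]
width: 13.8
grasp_force: 30.0
```

servo_tool([
  [0,0,-0.095,0,0,0,5],
  [0,0,-0.095,0,0,0,5],
  [0,0,-0.095,0,0,0,5],
  [0,0,-0.095,0,0,0,5],
])

```text
t: 28.0
ee_pos: [552.3, 44.2, 104.0]
orientation: [-0.036, -3.141, -0.0]
ft_force: [0.2, 0.3, -0.6]
width: 14.1
grasp_force: 30.0
```

```bash
python3 held.py
```

```text
28.0 [552.30332617  44.22388434 104.00716133] [-3.55662086e-02 -3.14131081e+00 -1.91603855e-05] -1.4897584244680613
held ytop [326. 293.] 591 rect [537.9  44.1] size [13.7 20.3] yaw -0.036 mean [533.1  42.8 127.8]
held copper [330. 219.] 5139 rect [515.3  44.8] size [24.5 59.2] yaw -0.049 mean [510.8  44.8  98.9]
cheek [ 12. 179.] 462 rect [ 498.3 -145. ] size [ 7.5 23.4] yaw -0.026 mean [ 498.2 -145.3   33.3]
cheek [ 69. 178.] 414 rect [ 499.  -111.3] size [ 6.4 23.4] yaw -0.023 mean [ 498.8 -111.3   33.4]
cheek [128. 179.] 403 rect [499.8 -75.5] size [ 6.5 23.4] yaw -0.022 mean [499.8 -75.6  33.4]
cheek [185. 178.] 372 rect [500.6 -41.6] size [ 5.7 23.4] yaw -0.028 mean [500.3 -41.6  33.4]
cheek [245. 178.] 361 rect [501.3  -5.9] size [ 5.5 23.4] yaw -0.021 mean [501.2  -5.9  33.5]
cheek [300. 176.] 190 rect [502.   27.6] size [ 4.1 23.4] yaw -0.048 mean [500.7  27.1  33.7]
cheek [361. 178.] 313 rect [502.9  63.9] size [ 4.8 23.4] yaw -0.001 mean [502.4  64.   33.6]
cheek [417. 178.] 364 rect [503.6  97.6] size [ 5.4 23.4] yaw -0.024 mean [503.4  97.6  33.6]
cheek [477. 178.] 383 rect [504.5 133.4] size [ 5.8 23.4] yaw -0.022 mean [504.3 133.4  33.5]
```

servo_tool([
  [0,0,0,-0.004,0,0.15,5],
  [0,0,0,-0.004,0,0.25,5],
  [0,0,0,-0.004,0,0.25,5],
  [0,0,0,-0.004,0,0.25,5],
  [0,0,0,-0.004,0,0.28,5],
  [0,0,0,-0.004,0,0.31,5],
  [0,0,0,-0.004,0,0.34,5],
  [0,0,0,-0.004,0,0.352,5],
  [0,0,0,-0.004,0,0.352,5],
  [0,0,0,-0.004,0,0.352,5],
])

```text
t: 29.3
ee_pos: [553.0, 44.2, 34.7]
orientation: [-0.031, -3.141, 0.0]
ft_force: [-4.4, -0.9, 13.2]
width: 13.8
grasp_force: 30.0
```

```bash
echo '[553.1,44.2,133.7,3.1218]'>c.json; python3 plan.py 545,300,170,2.85,60,3
```

```text
[0.0, 0.0, 0.142, 0.051, 1.0, -0.142, 60.0] x 4  -> [546.9, 244.4, 162.1] 2.9088
[0.0, 0.0, 0.039, 0.073, 0.269, -0.04, 60.0] x 4  -> [545.1, 300.1, 170.1] 2.8503
```

servo_tool([
  [0,0,0,0,0,-0.005,32],
  [0,0,0,0,0,-0.005,32],
  [0,0,0,0,0,-0.005,32],
  [0,0,0,0,0,-0.1,32],
  [0,0,0,0,0,-0.3,32],
  [0,0,0,0,0,-0.5,32],
  [0,0,0,0,0,-0.5,32],
  [0,0,0,0,0,-0.5,32],
])

```text
t: 30.3
ee_pos: [552.9, 44.2, 134.0]
orientation: [0.031, 3.141, 0.0]
ft_force: [-0.6, -0.4, -0.3]
width: 32.2
grasp_force: 0.0
```

servo_tool([
  [0,0,0.142,0.051,1,-0.142,60],
  [0,0,0.142,0.051,1,-0.142,60],
  [0,0,0.142,0.051,1,-0.142,60],
  [0,0,0.142,0.051,1,-0.142,60],
])

```text
t: 30.8
ee_pos: [546.0, 247.2, 161.2]
orientation: [-0.36, -3.12, 0.001]
ft_force: [0.3, 0.6, 0.6]
width: 59.8
grasp_force: 0.0
```

servo_tool([
  [0,0,0.039,0.073,0.269,-0.04,60],
  [0,0,0.039,0.073,0.269,-0.04,60],
  [0,0,0.039,0.073,0.269,-0.04,60],
  [0,0,0.039,0.073,0.269,-0.04,60],
])

```text
t: 31.3
ee_pos: [544.8, 298.3, 169.3]
orientation: [-0.458, -3.107, 0.002]
ft_force: [-1.1, 0.0, 0.6]
width: 60.1
grasp_force: 0.0
```

```bash
python3 - <<'E'
from h import *
o=ctrl.get_obs(); print(o['t'],o['ee_pos'],o['orientation'],o['qpos'][5])
shot('wrist','w6.png')
from meas import *
blobs('ytop',(20,130,80),(36,255,255),32,70)
blobs('blue',(100,120,60),(128,255,255),-5,34,200)
blobs('copper',(2,80,60),(14,255,255),-5,34,200)
E
```

```text
31.3 [544.82070894 298.27257025 169.26121922] [-4.57605097e-01 -3.10666948e+00  2.12095767e-03] -0.7962532221745262
ytop [348. 197.] 895 rect [523.6 319.3] size [13.3 39.1] yaw -0.284 mean [523.  319.3  37.5]
ytop [ 37. 316.] 1243 rect [539.4  48.4] size [42.7 29.1] yaw 1.279 mean [542.6  49.   49.4]
blue [347. 142.] 1810 rect [492.1 329.4] size [25.  64.2] yaw -0.290 mean [485.4 330.5   5.5]
blue [533. 314.] 2936 rect [674.3 445.6] size [111.3  42.8] yaw 1.279 mean [682.8 452.   12. ]
copper [345. 238.] 1320 rect [558.1 309.1] size [25.6 60.2] yaw -0.290 mean [563.8 305.8   5.5]
copper [ 36. 277.] 1773 rect [518.9  47. ] size [29.2 64.6] yaw -0.014 mean [514.5  47.3  29.3]
```

View pics/w6.png

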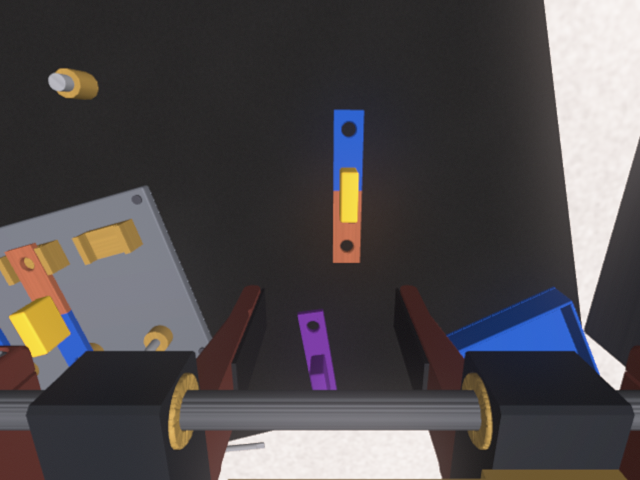

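```bash
python3 plan.py 523.5,319.7,70,2.8536,40,1 523.5,319.7,10,2.8536,40,2 523.5,319.7,10,2.8536,5,4 523.5,319.7,104,2.8536,5,2 
```

```text
[0.0, 0.0, -0.002, 0.131, 0.063, 0.5, 40.0] x 3  -> [523.6, 319.7, 70.1] 2.8533
[0.0, 0.0, 0.0, 0.0, 0.0, 0.3, 40.0] x 3  -> [523.6, 319.7, 10.1] 2.8533
[0.0, 0.0, 0.0, 0.0, 0.0, 0.0, 5.0] x 5  -> [523.6, 319.7, 10.1] 2.8533
[0.0, 0.0, 0.0, 0.0, 0.0, -0.47, 5.0] x 4  -> [523.6, 319.7, 104.1] 2.8533
```

servo_tool([
  [0,0,-0.002,0.131,0.063,0.25,40],
  [0,0,-0.002,0.131,0.063,0.5,40],
  [0,0,-0.002,0.131,0.063,0.5,40],
  [0,0,-0.002,0.131,0.063,0.5,40],
])

```text
t: 31.85
ee_pos: [524.8, 319.5, 71.4]
orientation: [0.453, 3.108, 0.001]
ft_force: [0.5, 0.4, 0.6]
width: 40.1
grasp_force: 0.0
```

servo_tool([
  [0,0,0,0,0,0.15,40],
  [0,0,0,0,0,0.25,40],
  [0,0,0,0,0,0.3,40],
  [0,0,0,0,0,0.3,40],
  [0,0,0,0,0,0.3,40],
])

```text
t: 32.48
ee_pos: [524.2, 320.0, 10.8]
orientation: [0.451, 3.108, 0.001]
ft_force: [0.5, -0.3, 0.2]
width: 39.8
grasp_force: 0.0
```

servo_tool([
  [0,0,0,0,0,0,5],
  [0,0,0,0,0,0,5],
  [0,0,0,0,0,0,5],
  [0,0,0,0,0,0,5],
  [0,0,0,0,0,0,5],
  [0,0,0,0,0,0,5],
])

```text
t: 33.22
ee_pos: [523.7, 319.8, 10.3]
orientation: [0.451, 3.109, 0.0]
ft_force: [-0.5, -0.1, 3.8]
width: 13.7
grasp_force: 30.0
```

servo_tool([
  [0,0,0,0,0,-0.1,5],
  [0,0,0,0,0,-0.3,5],
  [0,0,0,0,0,-0.47,5],
  [0,0,0,0,0,-0.47,5],
  [0,0,0,0,0,-0.47,5],
])

```text
t: 33.85
ee_pos: [523.2, 319.4, 103.9]
orientation: [-0.451, -3.109, 0.0]
ft_force: [-0.5, 0.3, -2.4]
width: 13.9
grasp_force: 30.0
```

```bash
python3 plan.py 545,240,124,1.8,5,1 553.6,114.8,104,-0.0205,5,3
```

```text
[0.0, 0.0, 0.702, -0.216, -0.351, -0.1, 5.0] x 7  -> [545.0, 240.1, 124.1] 1.8003
[0.0, 0.0, 1.0, -0.511, -0.083, 0.083, 5.0] x 9  -> [552.1, 136.8, 107.5] 0.3003
[0.0, 0.0, 0.214, -0.026, 0.107, 0.018, 5.0] x 5  -> [553.5, 114.8, 103.9] -0.0207
```

servo_tool([
  [0,0,0.702,-0.216,-0.351,-0.1,5],
  [0,0,0.702,-0.216,-0.351,-0.1,5],
  [0,0,0.702,-0.216,-0.351,-0.1,5],
  [0,0,0.702,-0.216,-0.351,-0.1,5],
  [0,0,0.702,-0.216,-0.351,-0.1,5],
  [0,0,0.702,-0.216,-0.351,-0.1,5],
  [0,0,0.702,-0.216,-0.351,-0.1,5],
])

```text
t: 34.72
ee_pos: [544.1, 239.7, 122.6]
orientation: [-1.95, -2.461, 0.004]
ft_force: [0.6, -0.2, -0.7]
width: 13.7
grasp_force: 30.0
```

servo_tool([
  [0,0,1,-0.511,-0.083,0.083,5],
  [0,0,1,-0.511,-0.083,0.083,5],
  [0,0,1,-0.511,-0.083,0.083,5],
  [0,0,1,-0.511,-0.083,0.083,5],
  [0,0,1,-0.511,-0.083,0.083,5],
  [0,0,1,-0.511,-0.083,0.083,5],
  [0,0,1,-0.511,-0.083,0.083,5],
  [0,0,1,-0.511,-0.083,0.083,5],
  [0,0,1,-0.511,-0.083,0.083,5],
])

```text
t: 35.85
ee_pos: [551.6, 136.7, 106.8]
orientation: [3.105, 0.476, -0.002]
ft_force: [0.8, -0.3, -0.3]
width: 13.9
grasp_force: 30.0
```

servo_tool([
  [0,0,0.214,-0.026,0.107,0.018,5],
  [0,0,0.214,-0.026,0.107,0.018,5],
  [0,0,0.214,-0.026,0.107,0.018,5],
  [0,0,0.214,-0.026,0.107,0.018,5],
  [0,0,0.214,-0.026,0.107,0.018,5],
])

```text
t: 36.48
ee_pos: [553.5, 115.0, 103.8]
orientation: [-3.141, 0.028, 0.0]
ft_force: [0.4, -0.2, -0.7]
width: 14.2
grasp_force: 30.0
```

```bash
python3 held.py; python3 - <<'E'
from meas import *
blobs('boss',(12,80,60),(26,255,255),20,28,80)
cv2.imwrite('pics/w7.png',im[:,:,::-1])
E
```

```text
36.475 [553.51066047 114.99946123 103.82712331] [-3.14146763e+00  2.78407348e-02  5.62437473e-05] 1.7723059602744609
held ytop [346. 318.] 80 rect [562.3 108.4] size [ 1.2 10.1] yaw -0.006 mean [562.  108.3 130.3]
held blue [330. 220.] 4895 rect [590. 114.] size [23.3 54.3] yaw -0.018 mean [593.4 114.1  99.1]
cheek [406. 318.] 179 rect [507.6  64.4] size [ 5.3 16.6] yaw -0.014 mean [507.5  64.3  33.4]
cheek [459. 318.] 195 rect [506.7  28.5] size [ 6.  15.9] yaw -0.017 mean [506.8  28.5  33.6]
cheek [509. 318.] 204 rect [506.   -5.5] size [16.   6.4] yaw 0.009 mean [506.2  -5.4  33.4]
cheek [562. 319.] 206 rect [505.4 -41.2] size [ 6.6 15.9] yaw -0.008 mean [505.3 -41.2  33.4]
cheek [613. 319.] 205 rect [504.5 -75.1] size [ 6.9 15.2] yaw -0.013 mean [504.7 -75.1  33.5]
boss [330. 161.] 231 rect [611.9 113.7] size [17.3  5.5] yaw 1.553 mean [611.5 113.7  23.6]
boss [410. 311.] 181 rect [504.9  61.3] size [23.2 10.4] yaw 0.038 mean [507.9  59.5  23.7]
boss [503. 312.] 218 rect [503.6  -7.5] size [11.8 22.7] yaw -0.041 mean [506.1  -5.3  23.9]
boss [620. 315.] 917 rect [501.9 -87. ] size [33.1 21.9] yaw 1.554 mean [502.3 -87.7  23.6]
boss [431. 320.] 149 rect [500.   44.2] size [10.5  8.7] yaw 1.554 mean [500.2  44.3  23.8]
boss [532. 321.] 133 rect [497.9 -26.7] size [9.5 8.7] yaw 1.554 mean [498.2 -26.6  23.6]
```

View pics/w7.png

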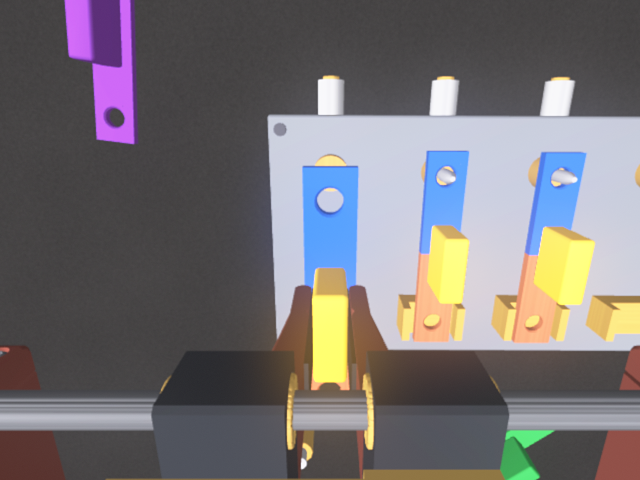

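servo_tool([
  [0,0,0,0.004,0,0.15,5],
  [0,0,0,0.004,0,0.25,5],
  [0,0,0,0.004,0,0.25,5],
  [0,0,0,0.004,0,0.25,5],
  [0,0,0,0.004,0,0.28,5],
  [0,0,0,0.004,0,0.31,5],
  [0,0,0,0.004,0,0.34,5],
  [0,0,0,0.004,0,0.35,5],
  [0,0,0,0.004,0,0.35,5],
  [0,0,0,0.004,0,0.35,5],
])

```text
t: 37.78
ee_pos: [554.0, 114.7, 34.3]
orientation: [3.141, -0.032, -0.001]
ft_force: [-3.4, -0.5, 6.3]
width: 13.7
grasp_force: 30.0
```

servo_tool([
  [0,0,0,0,0,-0.005,32],
  [0,0,0,0,0,-0.005,32],
  [0,0,0,0,0,-0.005,32],
  [0,0,0,0,0,-0.1,32],
  [0,0,0,0,0,-0.3,32],
  [0,0,0,0,0,-0.5,32],
  [0,0,0,0,0,-0.5,32],
  [0,0,0,0,0,-0.5,32],
])

```text
t: 38.78
ee_pos: [554.1, 114.7, 134.2]
orientation: [-3.141, 0.033, -0.001]
ft_force: [-0.3, -0.0, -0.1]
width: 32.2
grasp_force: 0.0
```

```bash
echo '[554.3,114.8,133.9,-0.0207]'>c.json; python3 plan.py 500,-20,270,0.03,60,2
```

```text
[0.0, 0.0, -0.034, -0.257, 0.679, -0.68, 60.0] x 6  -> [500.1, -19.9, 269.9] 0.0303
```

servo_tool([
  [0,0,-0.034,-0.257,0.679,-0.68,60],
  [0,0,-0.034,-0.257,0.679,-0.68,60],
  [0,0,-0.034,-0.257,0.679,-0.68,60],
  [0,0,-0.034,-0.257,0.679,-0.68,60],
  [0,0,-0.034,-0.257,0.679,-0.68,60],
  [0,0,-0.034,-0.257,0.679,-0.68,60],
  [0,0,-0.034,-0.257,0.679,-0.68,60],
])

```text
t: 39.65
ee_pos: [499.8, -19.0, 268.3]
orientation: [-3.141, -0.05, 0.004]
ft_force: [0.4, -0.1, -0.2]
width: 60.2
grasp_force: 0.0
```

```bash
python3 - <<'E'
from h import *
o=ctrl.get_obs(); print(o['t'],o['ee_pos'])
shot('wrist')
from meas import *
blobs('ytop',(20,120,80),(36,255,255),50,70)
blobs('bar',(100,120,60),(128,255,255),15,34)
blobs('cop',(2,80,60),(13,255,255),15,34,100)
blobs('cheek',(12,80,60),(26,255,255),31,38,40)
cv2.imwrite('pics/w8.png',im[:,:,::-1])
shot('top'); im,P,ok=cloud('top'); hsv=cv2.cvtColor(im,cv2.COLOR_RGB2HSV)
m=(cv2.inRange(hsv,(0,150,60),(3,255,255))>0)&(P[...,2]>56)&(P[...,2]<66)&ok
print('knob',P[m].mean(0))
E
python3 plan.py 390,-341,190,0.085,0,1 390,-341,40,0.085,0,3
```

```text
39.65 [499.76499441 -18.96021421 268.32000634]
ytop [190. 146.] 778 rect [552.7 112.7] size [16.8 39.7] yaw -0.022 mean [553.2 112.8  61.3]
ytop [265. 149.] 686 rect [552.1  43.1] size [14.7 39.5] yaw -0.026 mean [552.5  43.5  61.5]
ytop [339. 154.] 612 rect [550.1 -25.7] size [13.4 39.5] yaw -0.015 mean [550.3 -25.7  61.6]
ytop [484. 161.] 778 rect [ 548.4 -162.3] size [17.6 39.3] yaw -0.015 mean [ 548.9 -162.4   61.2]
bar [199. 104.] 1254 rect [585.3 113.3] size [25.4 63.6] yaw -0.021 mean [590.9 112.2  29.6]
bar [270. 107.] 1185 rect [584.7  43.2] size [24.3 63.6] yaw -0.026 mean [590.7  42.3  29.7]
bar [340. 112.] 1153 rect [583.4 -26.6] size [23.6 62.1] yaw -0.020 mean [588.1 -26.6  29.7]
bar [479. 118.] 1204 rect [ 580.7 -164.7] size [25.4 64. ] yaw -0.019 mean [ 586.8 -163.8   29.6]
cop [203. 183.] 1039 rect [519.6 114.7] size [25.3 64.3] yaw -0.022 mean [514.1 113.4  29.6]
cop [271. 186.] 937 rect [519.   44.2] size [23.7 64.4] yaw -0.025 mean [512.9  43.2  29.7]
cop [336. 189.] 946 rect [516.6 -25.2] size [23.7 63.6] yaw -0.019 mean [511.7 -24.9  29.7]
cop [466. 195.] 1014 r
[... 613 characters left out ...]
n [500.6 -41.6  33.6]
cheek [384. 203.] 114 rect [499.6 -75.5] size [ 5.4 23.6] yaw -0.009 mean [499.9 -75.5  33.7]
cheek [418. 205.] 116 rect [ 499.1 -111.3] size [ 5.6 22.6] yaw -0.018 mean [ 499.1 -111.3   33.6]
cheek [450. 206.] 121 rect [ 498.  -145.3] size [ 5.8 22.7] yaw -0.014 mean [ 498.4 -145.3   33.5]
cheek [484. 208.] 120 rect [ 497.1 -181.1] size [ 5.9 22.7] yaw -0.021 mean [ 497.2 -181.2   33.6]
knob [ 437.67986591 -340.352303     61.08784764]
[0.0, 0.0, -0.023, -0.377, 1.0, 0.252, 0.0] x 4  -> [430.8, -222.1, 219.5] 0.0648
[0.0, 0.0, -0.013, -0.242, 0.58, 0.147, 0.0] x 4  -> [390.0, -341.0, 190.1] 0.0843
[0.0, 0.0, 0.0, 0.0, 0.0, 0.75, 0.0] x 6  -> [390.0, -341.0, 40.1] 0.0843
```

View pics/w8.png

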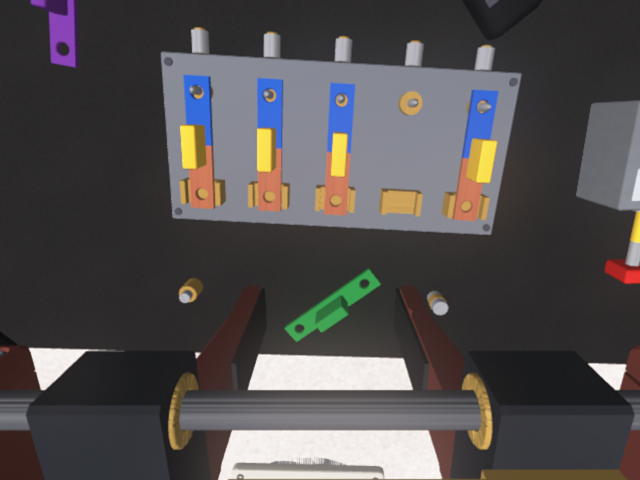

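```bash
echo '[500.1,-19.9,269.9,0.0303]'>c.json; python3 plan.py 438,-341.5,130,0.085,60,1 438,-341.5,28,0.085,60,2
```

```text
[0.0, 0.0, -0.023, -0.225, 1.0, 0.438, 60.0] x 4  -> [461.2, -221.2, 182.3] 0.0648
[0.0, 0.0, -0.013, -0.155, 0.593, 0.261, 60.0] x 4  -> [437.9, -341.5, 130.1] 0.0843
[0.0, 0.0, 0.0, 0.0, 0.0, 0.51, 60.0] x 4  -> [437.9, -341.5, 28.1] 0.0843
```

servo_tool([
  [0,0,-0.023,-0.225,1,0.438,60],
  [0,0,-0.023,-0.225,1,0.438,60],
  [0,0,-0.023,-0.225,1,0.438,60],
  [0,0,-0.023,-0.225,1,0.438,60],
  [0,0,-0.023,-0.225,1,0.438,60],
])

```text
t: 40.38
ee_pos: [460.2, -222.3, 180.8]
orientation: [-3.139, -0.097, 0.004]
ft_force: [-0.7, 0.0, 0.3]
width: 59.9
grasp_force: 0.0
```

servo_tool([
  [0,0,-0.013,-0.155,0.593,0.261,60],
  [0,0,-0.013,-0.155,0.593,0.261,60],
  [0,0,-0.013,-0.155,0.593,0.261,60],
  [0,0,-0.013,-0.155,0.593,0.261,60],
])

```text
t: 40.88
ee_pos: [438.3, -340.8, 130.1]
orientation: [-3.138, -0.132, 0.0]
ft_force: [0.9, -0.5, 0.0]
width: 59.7
grasp_force: 0.0
```

servo_tool([
  [0,0,0,0,0,0.25,60],
  [0,0,0,0,0,0.4,60],
  [0,0,0,0,0,0.51,60],
  [0,0,0,0,0,0.51,60],
  [0,0,0,0,0,0.51,60],
])

```text
t: 41.5
ee_pos: [439.1, -341.0, 29.4]
orientation: [3.138, 0.135, 0.002]
ft_force: [-0.3, 0.1, -0.2]
width: 60.3
grasp_force: 0.0
```

servo_tool([
  [0,0,0,0,0,0,20],
  [0,0,0,0,0,0,20],
  [0,0,0,0,0,0,20],
  [0,0,0,0,0,0,20],
  [0,0,0,0,0,0,20],
  [0,0,0,0,0,0,20],
])

```text
t: 42.25
ee_pos: [438.6, -343.5, 28.8]
orientation: [3.136, 0.131, 0.003]
ft_force: [-2.0, -6.7, 0.6]
width: 34.0
grasp_force: 30.0
```

servo_tool([
  [0,0,0,0.05,0,0,20],
  [0,0,0,0.1,0,0,20],
  [0,0,0,0.15,0,0,20],
  [0,0,0,0.2,0,0,20],
  [0,0,0,0.21,0,0,20],
  [0,0,0,0.21,0,0,20],
  [0,0,0,0.21,0,0,20],
])

```text
t: 43.12
ee_pos: [478.8, -340.9, 28.7]
orientation: [3.136, 0.13, -0.0]
ft_force: [-10.2, -13.4, 2.1]
width: 34.0
grasp_force: 30.0
```

Moved 40 mm and met the stop. Release, withdraw, and check.

servo_tool([
  [0,0,0,0,0,0,60],
  [0,0,0,0,0,0,60],
  [0,0,0,0,0,0,60],
  [0,0,0,0,0,-0.3,60],
  [0,0,0,0,0,-0.6,60],
  [0,0,0,0,0,-0.9,60],
  [0,0,0,0,0,-0.9,60],
  [0,0,0,0,0,-0.9,60],
])

```text
t: 44.12
ee_pos: [479.5, -337.5, 207.7]
orientation: [-3.139, -0.133, 0.0]
ft_force: [0.0, 0.7, -0.7]
width: 60.0
grasp_force: 0.0
```

```bash
python3 - <<'E'
from h import *
shot('top'); im,P,ok=cloud('top'); hsv=cv2.cvtColor(im,cv2.COLOR_RGB2HSV)
m=(cv2.inRange(hsv,(0,150,60),(3,255,255))>0)&(P[...,2]>56)&(P[...,2]<66)&ok
print('knob',P[m].mean(0)); shot('scene','s9.png'); o=ctrl.get_obs(); print(o['t'],o['ee_pos'],o['qvel'].round(3))
E
```

```text
knob [ 477.10649996 -333.90826425   60.62265166]
44.225 [ 478.92682985 -337.16714646  206.31180546] [-0.004  0.01  -0.001  0.     0.001  0.002]
```

View pics/s9.png

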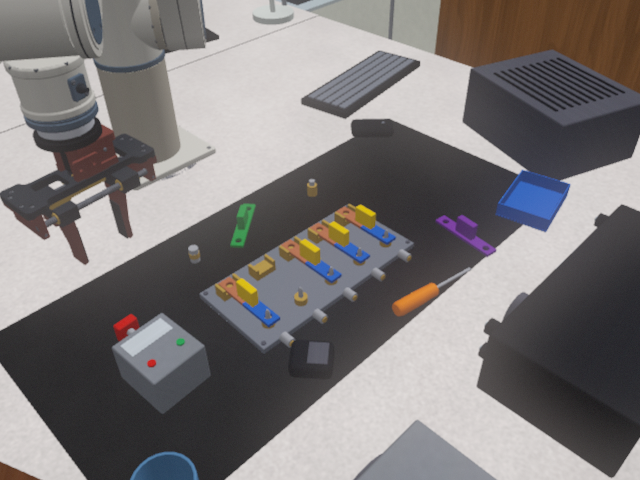

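The scene picture shows all four arms seated with blue ends on the pins, the knob home at px (127,327), and the bystanders where they started. The gripper is clear.

```bash
python3 -c "
from workcell import ctrl; print(ctrl.close_job())"
```

```text
the job is handed in; nothing more can be done
None
```

The job is handed in at about 44 s of the 192 s allowed: the three board arms and the loose arm are seated with blue ends on the pins, the knob is home and the bystanders look undisturbed in the last picture, but no verdict was returned.

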